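Press two whetstones flush into their fitted tray

ROBOT

A 7-joint arm with a two-finger parallel gripper is mounted at the origin on a cart in front of the work surface, level with it; the furniture and walls round the work are solid. World frame = base frame: x ahead of the robot, y to its left, z up, the work surface at z = 0. Lengths are in m, angles in rad, forces in N, time in s.
With the tool pointing down it reaches from about 0.425 to 0.925 m from the base axis. Payload 6.8 kg.
Tool frame: the origin (TCP) lies between the finger pads; the fingertips stand r.tip_extent ahead of it and the grasp point (between the pads) lies 5 mm behind it (r.tip_extent is the distance from the TCP to the fingertips, in m); y points along the fingers, x is the direction in which the jaws open and shut, and the axes are right-handed (so a half turn about y gives the same grasp; the last joint's range is limited). The gripper opens to 85 mm and grips with 20 to 120 N. Pads are 22 mm wide; open, the fingers measure 114 mm over their backs; the gripper's body (76 mm by 85 mm) begins 54 mm behind the grasp point. The pads swing forward as they close: fully open they stand 13 mm farther back than shut.
Start: joints at [1.221, 0.477, 0.022, 1.555, -0.011, 1.109, -0.083], TCP at [0.162, -0.655, 0.245] pointing down, gripper open.
Joint ranges: [-2.96, 2.96], [-0.34, 2.1], [-1.41, 1.46], [0.24, 2.44], [-1.37, 4.51], [0.17, 1.92], [-2.96, 2.96]. Speed limits (rad/s): [2.39, 2.39, 3.14, 3.14, 3.14, 3.14, 3.14].

INTERFACE

Orientations are given as a rotation vector (axis times angle).
In Python, from bench import r gives the robot as it stands.
- The arm moves only by the tool send_rows, never from a script. Its argument "plan" is a list of rows, each a list of 5 numbers: the shift along the tool's x, y, z in cm, then the turn about the tool's y in degrees, then the opening, from 0 (shut) to 1 (fully open). In form: [[dx, dy, dz, spin, grip], ...]. A call has 1 to 12 rows; each row shifts and turns the commanded pose from where the row before left it, along the tool's axes as they then stand; what a row does not reach is not made up. A row lasts 1/8 s, in which the tool goes at most 62.5 mm and 10.7 degrees, less where a joint would pass 70% of its speed; a pose out of reach is approached as far as the arm can. A call is refused whole if a number of a shift passes 6.25 or a number of a turn 10.7, either way. A call with a gripper value outside its range is refused whole. The fingers move at their own pace and stop on an object; "force" is the grip in N (left out, the last holds). Time passes only in rows, so rows that do not move let the fingers close. It gives the time, the measured TCP pose, the force and the opening at its end, in the units of the state.
- r.get_obs(): the state, without advancing time (a new reading comes with each control period).
- r.grab_frame(name): name is "scene" or "side" or "wrist"; returns a dict with "image" (420x560x3 uint8, red, green, blue), "camera_matrix" (3x3 intrinsics, pixels), "cam_to_world" (4x4, takes a point from camera to world coordinates). Camera axes: x right, y down, z forward; pixel columns grow to the right and rows downward; lengths in m; the calibration is good to about 2 mm. The wrist camera is an equidistant fisheye: a pixel r from the principal point sees the ray r / f radians off the axis. A picture is of the moment at which its call begins. There is no depth.
- r.hand_in(): hands the job in, once; it reports no verdict.
Trained networks look in the newest picture that a camera, given by its name, has taken for a name from the list of things; names that differ only in an ending like _2 or _b are one class to them, and where a whole thing is asked for, a point or a joint stands for the part that bears it (a point fixed in the world has none). Each returns a list of dicts, best first, with "p" (0 to 1); they miss things now and then, are a little off and sometimes report something else, mostly with a low value. They report only what shows in the picture. A call takes as long as a camera call.
- r.recognise(camera, target): "rect" ([left, top, right, bottom] in pixels, round what is visible of it).
The state is a dict: "clock": time; "joints": joint angles; "qvel": joint speeds; "tau": joint torques, N m; "tcp_pos": TCP position; "orientation": TCP orientation; "contact_force": force on the tool from outside, world axes, zero at the start; "moment": the same for the moment, N m; "grip_width": finger opening in m.
Only numpy, scipy, OpenCV 4.12 (cv2) and the standard library are available. Lean on these libraries where they do the work, as an engineer would, in place of code of your own. Each camera call takes 0.05 s, during which the arm holds its last target.

TASK

Put the two sharpening stones away: take the brush off the wooden stone tray and set it down on the bench, bristles down, then fit the green stone into the larger recess and the grey stone into the smaller one and press each fully home past its spring clips, so that its top is flush with the tray and the lid could go on. Leave the other tools and things on the bench where they are.

Things in the scene. Friction and masses are not known exactly. Their poses are not given: they have to be found in the camera images.
- tray_centre (a point): centre of the top face of the fixed dark wooden stone tray, a block 122 x 132 mm and 32 mm high, screwed to the bench. Axes: x across both recesses, y along them, z up. Its top is 32 mm above the bench. The two recesses lie side by side, both open upward. Bench top is z = 0; it is free of furniture for x 0.34 to 0.69 between y -0.12 and 0.20, and for x 0.55 to 0.62 between y -0.40 and 0.33.
- green_seat (a point): where the green stone's centre must come: centre of the larger recess, 11 mm below the tray's top. Recess 49 mm (x) by 111 mm (y), 22 mm deep, rigid floor: the stone has 1.5 mm play on each side and ends flush; the mouth is bevelled, 2.5 mm wide and 3 mm deep. No room for fingers beside a stone. The clips hold a stone proud until it is pressed: its weight does not part them, 5 to 12 N does.
- grey_seat (a point): where the grey stone's centre must come: centre of the smaller recess, 9 mm below the tray's top. Recess 43 mm (x) by 103 mm (y), 18 mm deep, same play and bevel. Clips: in the middle of each end wall of both recesses a brass spring clip, 16 mm wide, stands 3 mm into the recess; its steep lead-in begins about 4 mm below the top, its upright face 12 mm below.
- green_centre (a point): centre (half-way up) of the green whetstone, a loose block 46 mm (x) by 108 mm (y) by 22 mm (z), about 0.26 kg, lying flat on the bench left or right of the tray. The ends are alike: turned half round about z it fits as well.
- grey_centre (a point): centre (half-way up) of the grey whetstone, a loose block 40 mm (x) by 100 mm (y) by 18 mm (z), about 0.17 kg, lying flat on the bench on the other side of the tray. The ends are alike.
- brush_centre (a point): centre (half-way up) of the scrubbing brush, 56 mm (x) by 152 mm (y) by 46 mm (z), about 0.07 kg: oval wooden back at the top, wire bristles below. It lies bristles down on the tray, across both recesses. Its widest part is the wood, about 10 to 22 mm above this point.
- scrub_brush: the same scrubbing brush; origin at the middle of its underside, z up
- green_stone: the same green whetstone; origin at the middle of its underside
- stone_grey: the same grey whetstone; origin at the middle of its underside
- handle_blank_b: bystander: pale wooden handle blank, 23 x 118 (y) x 19 mm, at the front left; origin at the middle of its underside
- marker_1: bystander: white marker, 124 (x) x 13 x 14 mm, at the front right; origin at the middle of its underside
- screwdriver: bystander: red-handled screwdriver, 180 (x) x 24 x 24 mm, at the rear right behind the vise; origin at the middle of its underside
- pin_tin: bystander: closed flat red tin, 77 (x) x 117 (y) x 25 mm, behind the tray to the left or right; origin at the middle of its underside
- paste_jar: bystander: small white jar with a black lid, 36 mm across, 32 mm high, behind the tray on the other side from the tin; origin at the middle of its underside

How it is judged:
At the end, for the whole second after the job is handed in: Each stone is in its own recess: centre within 4 mm sideways, at most 1.8 mm above or 2.5 mm below flush, level within 0.03 rad, in line within 0.08 rad. The brush stands bristles down on the bench (centre 18 to 28 mm up, tilt under 0.15 rad). All three are at rest (z of green_centre in the frame of green_seat between -0.0025 and 0.0018 m and horizontal distance between green_centre and green_seat below 0.004 m and angle between the z axis of green_centre and the z axis of green_seat, either way round below 0.03 rad and angle between the y axis of green_centre and the y axis of green_seat, either way round below 0.08 rad and z of grey_centre in the frame of grey_seat between -0.0025 and 0.0018 m and horizontal distance between grey_centre and grey_seat below 0.004 m and angle between the z axis of grey_centre and the z axis of grey_seat, either way round below 0.03 rad and angle between the y axis of grey_centre and the y axis of grey_seat, either way round below 0.08 rad and height (world z) of brush_centre between 0.018 and 0.028 m and angle between brush_centre's own z axis and vertical below 0.15 rad and linear speed of each of scrub_brush, green_stone, stone_grey below 0.02 m/s); the robot touches nothing.
It fails at once if one of the bystanders (handle blank, marker, screwdriver, red tin, jar) is moved more than 30 mm (distance of any of handle_blank_b, marker_1, screwdriver, pin_tin, paste_jar from where it was at the start of the episode above 0.03 m).
It also fails if it takes over 72 s, if anything falls off the work surface, if the arm or the gripper's body presses on something with over 40 N, if the wrist force passes 120 N, or if a joint passes its speed limit or range.

## Working session

There is one attempt and no reset: what is moved stays moved. The work goes in short steps, Python scripts to look and compute and a tool call to move; the robot and the scene stay as the last step left them, time stands still between calls to the robot, and variables do not carry over. Pictures are saved under pics/ and viewed, and the job is handed in when it is done.

Besides the shell and the picture viewer there is one more tool, called after "Call:" in YAML: its name, and indented under it one key for each argument. send_rows: Moves the arm, as the interface text tells. Its arguments: {"type":"object","properties":{"plan":{"type":"array","items":{"type":"array","items":{"type":"number"}}},"force":{"type":"number"}},"required":["plan"]}

```bash
ls; mkdir -p pics
python3 - <<'E'
from bench import r
import cv2
o=r.get_obs(); print(o); print(r.tip_extent)
for n in ["scene","side","wrist"]:
    f=r.grab_frame(n); cv2.imwrite(f"pics/{n}0.png",f["image"][:,:,::-1]); print(n,f["camera_matrix"].tolist(),f["cam_to_world"].round(4).tolist())
    for t in ["tray_centre","green_stone","stone_grey","scrub_brush","handle_blank_b","marker_1","screwdriver","pin_tin","paste_jar"]:
        try: print(t,[(d["p"],d["rect"]) for d in r.recognise(n,t)[:2]])
        except Exception as e: print(t,e)
E
```

```text
pics
{'clock': 0.0, 'joints': array([ 1.22090973,  0.47780415,  0.02235204,  1.55642861, -0.01148671,
        1.10929767, -0.0831033 ]), 'qvel': array([-0.00056808, -0.00027341,  0.00212436, -0.0007408 ,  0.00041816,
        0.0009871 , -0.00157064]), 'tau': array([-8.23574919e-04, -5.96447611e+01,  1.60752878e+00, -2.81188792e+01,
        1.23426921e-02,  9.54771938e-03,  2.45334155e-05]), 'tcp_pos': array([ 0.16146517, -0.65483286,  0.24433286]), 'orientation': array([-1.31290089,  1.03035579, -1.02783079]), 'contact_force': array([-0.27980055, -0.11330712,  0.30959754]), 'moment': array([-0.01440644, -0.03964948, -0.0465326 ]), 'grip_width': 0.08549530427710662}
0.014
scene [[506.5750932119607, 0.0, 285.55817285260633], [0.0, 506.5750932119607, 208.54489894367268], [0.0, 0.0, 1.0]] [[-0.7761, -0.2914, 0.5592, -0.1993], [-0.6301, 0.3228, -0.7063, 0.9022], [0.0253, -0.9005, -0.4341, 0.6257], [0.0, 0.0, 0.0, 1.0]]
tray_centre [(0.7, [252.7, 230.9, 329.6, 264.8])]
green_stone [(0.84, [304.8, 199.8, 344.4, 220.0])]
stone_grey [(0.98, [204.8, 254.6, 253.5, 281.8])]
scrub_brush [(0.86, [
[... 841 characters left out ...]
0.75, [228.0, 192.7, 284.3, 211.9])]
handle_blank_b [(0.65, [229.7, 179.4, 235.1, 192.3])]
marker_1 [(0.44, [229.4, 256.3, 235.8, 289.4])]
screwdriver [(0.63, [321.5, 270.5, 349.5, 324.0])]
pin_tin [(0.72, [312.2, 186.5, 351.5, 214.0]), (0.17, [239.4, 207.7, 286.9, 239.0])]
paste_jar [(0.57, [339.2, 229.5, 354.4, 244.0])]
wrist [[325.19226210127806, 0.0, 278.7802206370892], [0.0, 325.19226210127806, 210.92501514560504], [0.0, 0.0, 1.0]] [[0.2402, -0.9205, -0.3083, 0.2408], [-0.9707, -0.2276, -0.0766, -0.6372], [0.0003, 0.3176, -0.9482, 0.3728], [0.0, 0.0, 0.0, 1.0]]
tray_centre []
green_stone []
stone_grey []
scrub_brush []
handle_blank_b []
marker_1 []
screwdriver []
pin_tin []
paste_jar []
```

View pics/scene0.png

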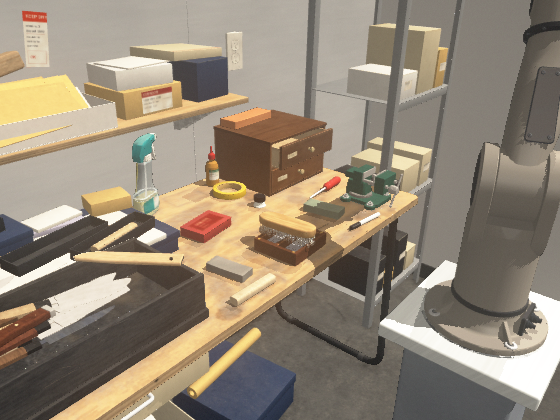

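View pics/side0.png

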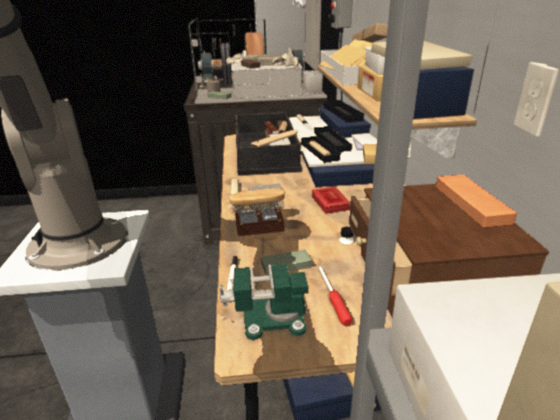

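View pics/wrist0.png

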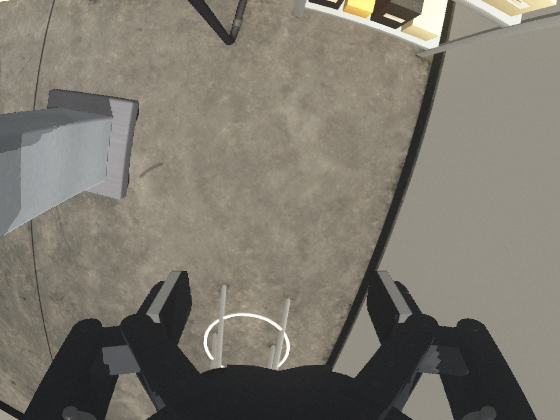

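```bash
cat > h.py <<'E'
import numpy as np, cv2
from bench import r
from scipy.spatial.transform import Rotation as R
def ray(f,uv,fish=False):
    K=f["camera_matrix"];T=f["cam_to_world"]
    x=(uv[0]-K[0,2])/K[0,0];y=(uv[1]-K[1,2])/K[1,1]
    if fish:
        th=np.hypot(x,y); s=np.sin(th)/max(th,1e-9); d=np.array([x*s,y*s,np.cos(th)])
    else: d=np.array([x,y,1.])
    return T[:3,3],T[:3,:3]@d
def at(f,uv,z,fish=False):
    o,d=ray(f,uv,fish); return o+d*(z-o[2])/d[2]
def proj(f,P,fish=False):
    K=f["camera_matrix"];T=f["cam_to_world"]
    p=(np.atleast_2d(P)-T[:3,3])@T[:3,:3]
    if fish:
        rho=np.hypot(p[:,0],p[:,1]);th=np.arctan2(rho,p[:,2]);s=th/np.maximum(rho,1e-9)
        q=p[:,:2]*s[:,None]
    else: q=p[:,:2]/p[:,2:]
    return np.c_[q[:,0]*K[0,0]+K[0,2],q[:,1]*K[1,1]+K[1,2]]
def box(c,yaw,sx,sy,z0,z1):
    c_,s_=np.cos(yaw),np.sin(yaw)
    return np.array([[c[0]+c_*a*sx/2-s_*b*sy/2,c[1]+s_*a*sx/2+c_*b*sy/2,z] for z in(z0,z1) for a,b in((-1,-1),(1,-1),(1,1),(-1,1))])
def draw(im,f,pts,col,fish=False):
    q=proj(f,pts,fish).round().astype(int)
    for k in(0,4):
        cv2.polylines(im,[q[k:k+4].reshape(-1,1,2)],True,col,1)
def save(f,name,crop=None,s=1):
    im=f["image"][:,:,::-1].copy()
    if crop: im=im[crop[1]:crop[3],crop[0]:crop[2]]
    if s!=1: im=cv2.resize(im,None,fx=s,fy=s,interpolation=cv2.INTER_CUBIC)
    cv2.imwrite("pics/"+name,im)
def st():
    o=r.get_obs();Rm=R.from_rotvec(o["orientation"]).as_matrix()
    print("t",round(o["clock"],2),"tcp",o["tcp_pos"].round(4),"x",Rm[:,0].round(3),"y",Rm[:,1].round(3),"z",Rm[:,2].round(3),"F",o["contact_force"].round(1),"g",round(o["grip_width"],4))
    return o,Rm
E
python3 - <<'E'
from h import *
st()
H=dict(tray_centre=.016,green_stone=.011,stone_grey=.009,scrub_brush=.055,handle_blank_b=.01,marker_1=.007,screwdriver=.012,pin_tin=.012,paste_jar=.016)
for n in ["scene","side"]:
    f=r.grab_frame(n)
    for t,h in H.items():
        for d in r.recognise(n,t)[:2]:
            b=d["rect"]; print(n,t,d["p"],at(f,((b[0]+b[2])/2,(b[1]+b[3])/2),h).round(3))
    if n=="scene": save(f,"s1.png",(170,160,400,320),3.4)
    else: save(f,"d1.png",(200,160,380,340),3.3)
E
```

```text
t 1.5 tcp [ 0.1617 -0.6554  0.2453] x [ 0.239 -0.971  0.   ] y [ 0. -0. -1.] z [0.971 0.239 0.   ] F [ 0.4  0.  -0.8] g 0.085
scene tray_centre 0.62 [0.442 0.073 0.016]
scene green_stone 0.6 [ 0.504 -0.16   0.011]
scene green_stone 0.34 [0.455 0.067 0.011]
scene stone_grey 0.72 [0.491 0.225 0.009]
scene stone_grey 0.69 [0.445 0.066 0.009]
scene scrub_brush 0.79 [0.457 0.059 0.055]
scene handle_blank_b 0.62 [0.395 0.245 0.01 ]
scene marker_1 0.67 [ 0.393 -0.185  0.007]
scene marker_1 0.29 [0.45  0.064 0.007]
scene screwdriver 0.43 [ 0.605 -0.336  0.012]
scene screwdriver 0.17 [0.444 0.071 0.012]
scene pin_tin 0.75 [0.676 0.134 0.012]
scene paste_jar 0.73 [ 0.682 -0.09   0.016]
side tray_centre 0.86 [0.467 0.018 0.016]
side tray_centre 0.51 [0.468 0.139 0.016]
side green_stone 0.65 [ 0.515 -0.175  0.011]
side stone_grey 0.65 [0.47  0.155 0.009]
side stone_grey 0.41 [0.491 0.222 0.009]
side scrub_brush 0.85 [0.461 0.061 0.055]
side handle_blank_b 0.4 [0.397 0.261 0.01 ]
side marker_1 0.68 [ 0.391 -0.197  0.007]
side screwdriver 0.81 [ 0.601 -0.305  0.012]
side screwdriver 0.57 [0.681 0.121 0.012]
side pin_tin 0.64 [ 0.514 -0.183  0.012]
side pin_tin 0.57 [0.683 0.114 0.012]
side paste_jar 0.62 [ 0.678 -0.088  0.016]
```

View pics/s1.png

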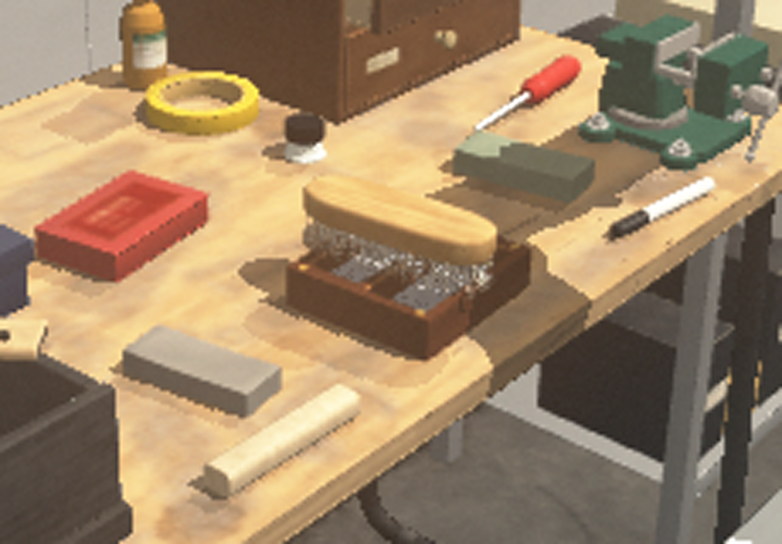

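View pics/d1.png

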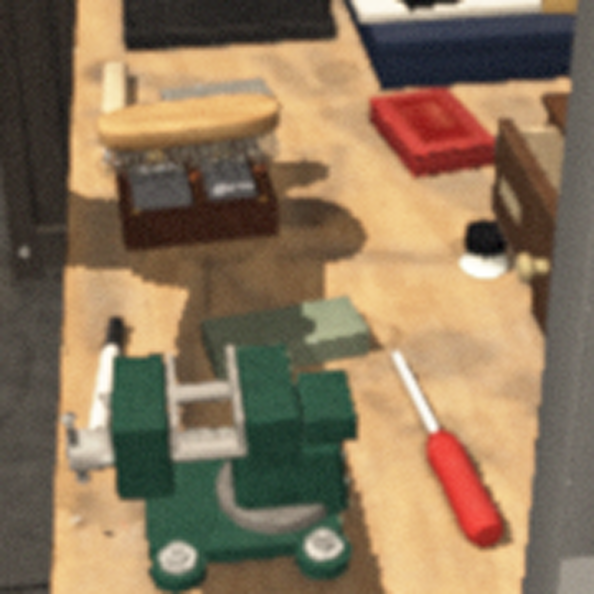

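Call:
send_rows:
  plan:
    - [-4.9,0,3.7,0,1]
    - [-4.9,0,3.7,0,1]
    - [-4.9,0,3.7,0,1]
    - [-4.9,0,3.7,0,1]
    - [-4.9,0,3.7,0,1]
    - [-4.9,0,3.7,0,1]
    - [-4.9,0,3.7,0,1]
    - [-4.9,0,3.7,0,1]
    - [-4.9,0,3.7,0,1]
    - [-4.9,0,3.7,0,1]
    - [-4.9,0,3.7,0,1]
    - [-4.9,0,3.7,0,1]

```text
clock: 4.0
tcp_pos: [0.4526, 0.0235, 0.2458]
orientation: [-1.313, 1.028, -1.031]
contact_force: [0.1, -1.1, 0.2]
grip_width: 0.0852
```

Run:
```python
from h import *
st()
f=r.grab_frame("wrist"); save(f,"w2.png",None,1.4)
import pickle; pickle.dump(f,open("w2.pkl","wb"))
print(f["cam_to_world"].round(3))
for t,h in dict(tray_centre=.032,green_stone=.022,stone_grey=.018,scrub_brush=.073).items():
    for d in r.recognise("wrist",t)[:2]:
        b=d["rect"]; print(t,d["p"],b,at(f,((b[0]+b[2])/2,(b[1]+b[3])/2),h,True).round(3))
```

```text
t 4.0 tcp [0.4526 0.0235 0.2458] x [ 0.239 -0.971  0.001] y [ 0.001 -0.    -1.   ] z [0.971 0.239 0.001] F [ 0.1 -1.1  0.2] g 0.0852
[[ 0.24  -0.921 -0.307  0.532]
 [-0.971 -0.227 -0.077  0.042]
 [ 0.001  0.316 -0.949  0.373]
 [ 0.     0.     0.     1.   ]]
tray_centre 0.97 [196.5, 100.2, 336.7, 233.3] [0.466 0.039 0.032]
green_stone 0.79 [418.4, 123.3, 470.8, 216.8] [ 0.516 -0.168  0.022]
green_stone 0.3 [193.7, 0.7, 294.8, 1.7] [0.638 0.106 0.022]
stone_grey 0.7 [108.1, 66.8, 148.5, 151.0] [0.496 0.211 0.018]
scrub_brush 0.7 [219.0, 91.5, 278.9, 247.3] [0.468 0.055 0.073]
```

View pics/w2.png

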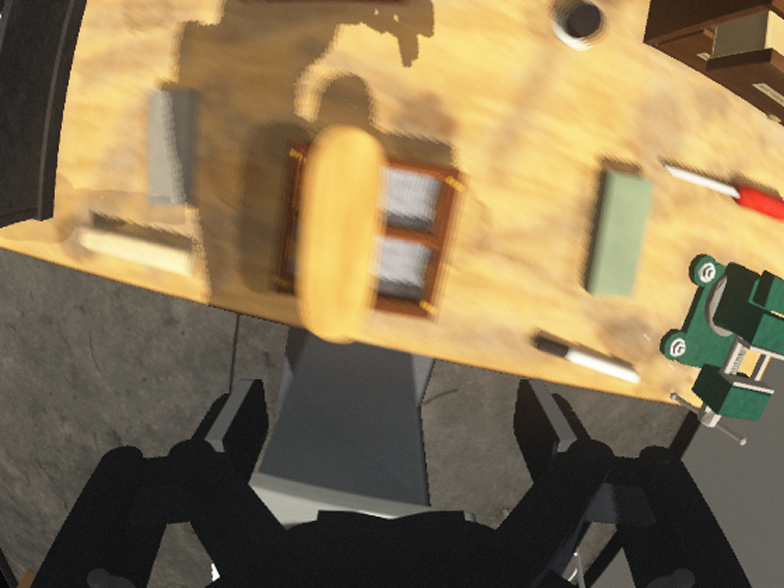

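Run:
```python
from h import *
f=r.grab_frame("wrist"); save(f,"w3.png",(90,40,490,260),2)
import pickle; pickle.dump(f,open("w3.pkl","wb"))
st()
```

```text
t 4.3 tcp [0.4515 0.0206 0.2451] x [ 0.238 -0.971  0.001] y [-0.001 -0.001 -1.   ] z [ 0.971  0.238 -0.001] F [-0.1 -0.8 -0.4] g 0.0851
```

View pics/w3.png

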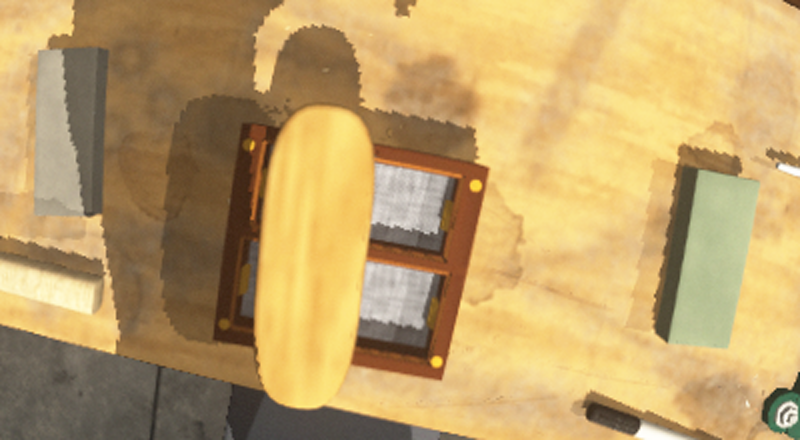

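```bash
cat >> h.py <<'E'
from scipy.optimize import least_squares
def fitrect(f,px,sx,sy,z,g,fish=True):
    """px ordered as corners (-,-),(+,-),(+,+),(-,+) in box frame"""
    px=np.array(px,float)
    def e(p): return (proj(f,box(p[:2],p[2],sx,sy,z,z)[:4],fish)-px).ravel()
    s=least_squares(e,g); return s.x,np.abs(s.fun).max()
E
python3 - <<'E'
from h import *
import pickle; f=pickle.load(open("w3.pkl","rb"))
m=lambda u,v:(u/2+90,v/2+40)
# image up = +x(ish), image left=+y
BLc,BR,TR,TL=m(214,340),m(441,380),m(489,166),m(245,123)
# box corners: (-x,-y)=BR,(+x,-y)=TR,(+x,+y)=TL,(-x,+y)=BL
print("tray",fitrect(f,[BR,TR,TL,BLc],.122,.132,.032,[.466,.045,0]))
print("green",fitrect(f,[m(727,348),m(759,181),m(697,170),m(669,343)],.108,.046,.022,[.51,-.17,0]))
for z in(.078,.071):
    a=at(f,m(325,104),z,True);b=at(f,m(300,409),z,True);c=at(f,m(263,240),z,True);d=at(f,m(366,240),z,True)
    print("brush",(a+b)/2,np.linalg.norm(a-b),np.degrees(np.arctan2(*(a-b)[1::-1])),c,d,np.linalg.norm(c-d))
E
```

```text
tray (array([0.46337188, 0.04000302, 0.05766003]), np.float64(1.3025561907179508))
green (array([ 0.51466326, -0.17438125,  0.17140722]), np.float64(0.9271159681141512))
brush [0.46444466 0.05499952 0.078     ] 0.1476225375602832 7.934772055875343 [0.47043933 0.07904714 0.078     ] [0.48141592 0.03267871 0.078     ] 0.04764994485786313
brush [0.46286513 0.05536389 0.071     ] 0.1511299166246704 7.934772055875341 [0.46900222 0.07998286 0.071     ] [0.48023961 0.03251276 0.071     ] 0.04878206480225458
```

Call:
send_rows:
  plan:
    - [0,0,0,6,1]
    - [-3.3,3,1.6,0,1]
    - [0,6,0,0,1]
    - [0,6,0,0,1]
    - [0,3.1,0,0,1]
    - [0,0,0,0,1]
    - [0,0,0,0,0]
    - [0,0,0,0,0]
    - [0,0,0,0,0]
    - [0,0,0,0,0]
  force: 30

```text
clock: 5.55
tcp_pos: [0.4646, 0.0563, 0.0663]
orientation: [-1.268, 1.106, -1.111]
contact_force: [-1.5, -1.1, 8.9]
grip_width: 0.0503
```

Run:
```python
from h import *
st()
f=r.grab_frame("side"); save(f,"d4.png",(190,130,340,260),4)
```

```text
t 5.55 tcp [0.4646 0.0563 0.0663] x [ 0.135 -0.991  0.001] y [ 0.003 -0.001 -1.   ] z [0.991 0.135 0.003] F [-1.5 -1.1  8.9] g 0.0503
```

View pics/d4.png

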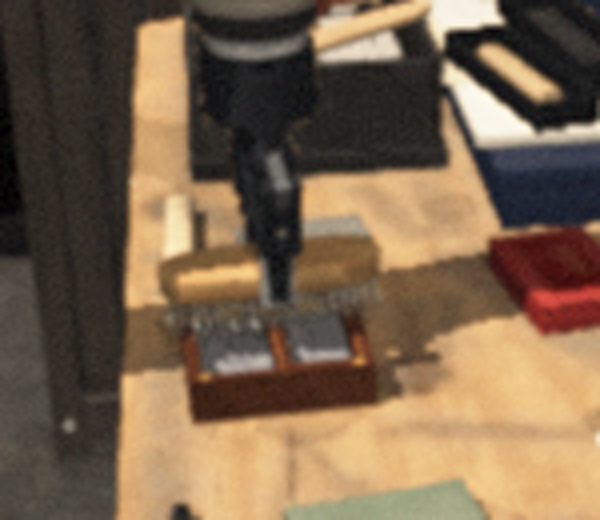

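Call:
send_rows:
  plan:
    - [0,-4,0,0,0]
    - [0,-4,0,0,0]
    - [2.5,0,4.2,0,0]
    - [2.5,0,4.2,0,0]
    - [2.5,0,4.2,-10.2,0]
    - [0,0,0,-10.2,0]
    - [0,0,0,-10.2,0]
    - [0,0,0,-10.2,0]
    - [0,0,0,-10.2,0]
    - [0,0,0,-10.2,0]
    - [0,0,0,-10.2,0]
    - [0,0,0,-10.2,0]

```text
clock: 7.1
tcp_pos: [0.5986, -0.001, 0.1456]
orientation: [-1.572, 0.002, -0.005]
contact_force: [-0.0, -0.7, -0.2]
grip_width: 0.0501
```

Run:
```python
from h import *
o,_=st(); print(o["joints"].round(2))
import pickle
f=r.grab_frame("side"); save(f,"d5.png",(190,110,390,260),4)
f=r.grab_frame("wrist"); save(f,"w5.png",None,1.4); pickle.dump(f,open("w5.pkl","wb"))
```

```text
t 7.1 tcp [ 0.5986 -0.001   0.1456] x [ 1.    -0.004  0.002] y [ 0.002 -0.001 -1.   ] z [ 0.004  1.    -0.001] F [-0.  -0.7 -0.2] g 0.0501
[ 0.48  0.59 -0.8   1.79  0.51  0.97 -0.53]
```

View pics/d5.png

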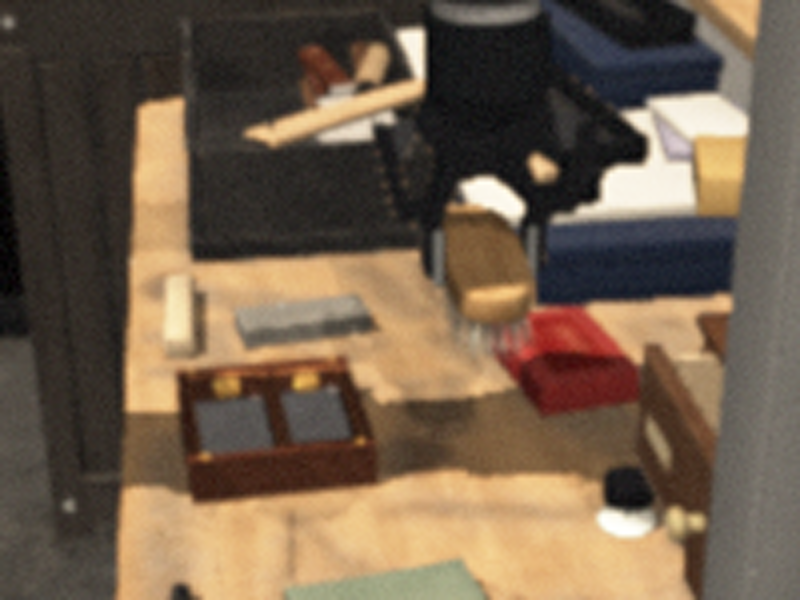

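View pics/w5.png

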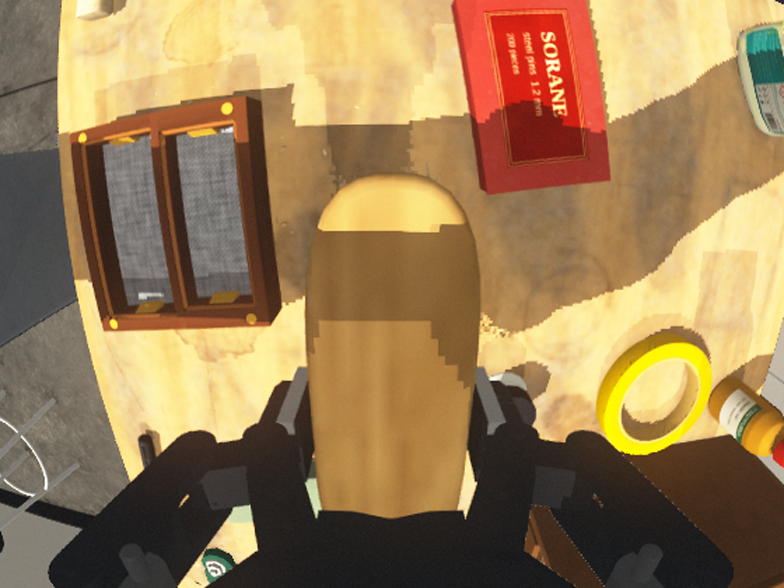

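Call:
send_rows:
  plan:
    - [0,5,0,0,0]
    - [0,4,0,0,0]
    - [0,2,0,0,0]
    - [0,0,0,0,0]
    - [0,0,0,0,0.9]
    - [0,0,0,0,0.9]
    - [0,0,0,0,0.9]
    - [0,-6,0,0,0.9]
    - [0,-6,0,0,0.9]
    - [0,-6,0,0,0.9]
    - [0,-2,0,0,0.9]
    - [-5,0,0,10,0.9]

```text
clock: 8.7
tcp_pos: [0.5509, 0.0005, 0.236]
orientation: [-1.563, 0.145, -0.152]
contact_force: [-0.9, -0.1, -0.1]
grip_width: 0.0769
```

Run:
```python
from h import *
o,_=st(); print(o["joints"].round(2))
import pickle
f=r.grab_frame("side"); save(f,"d6.png",(190,110,390,260),4)
f=r.grab_frame("wrist"); save(f,"w6.png",None,1.4); pickle.dump(f,open("w6.pkl","wb"))
```

```text
t 8.7 tcp [5.509e-01 5.000e-04 2.360e-01] x [ 0.982 -0.188  0.004] y [ 0.005  0.002 -1.   ] z [0.188 0.982 0.003] F [-0.9 -0.1 -0.1] g 0.0769
[ 0.56  0.4  -0.85  1.83  0.34  1.06 -0.61]
```

View pics/d6.png

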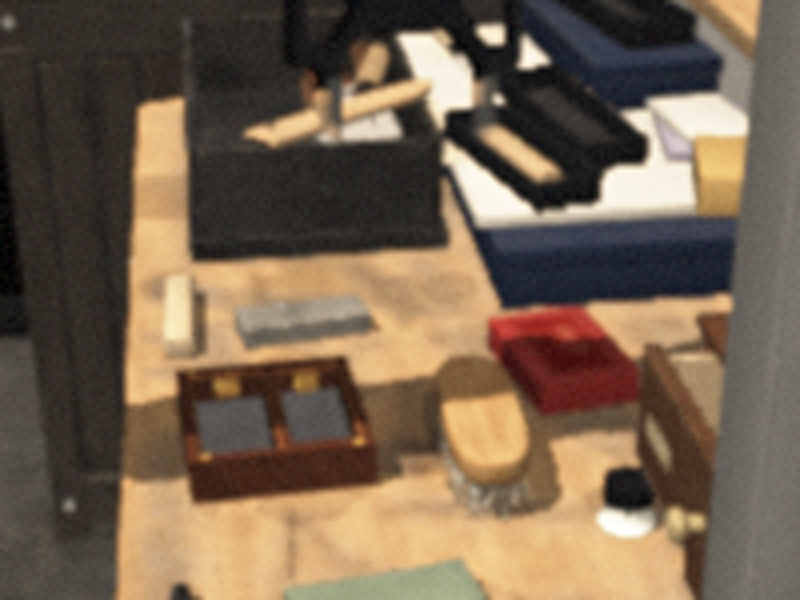

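View pics/w6.png

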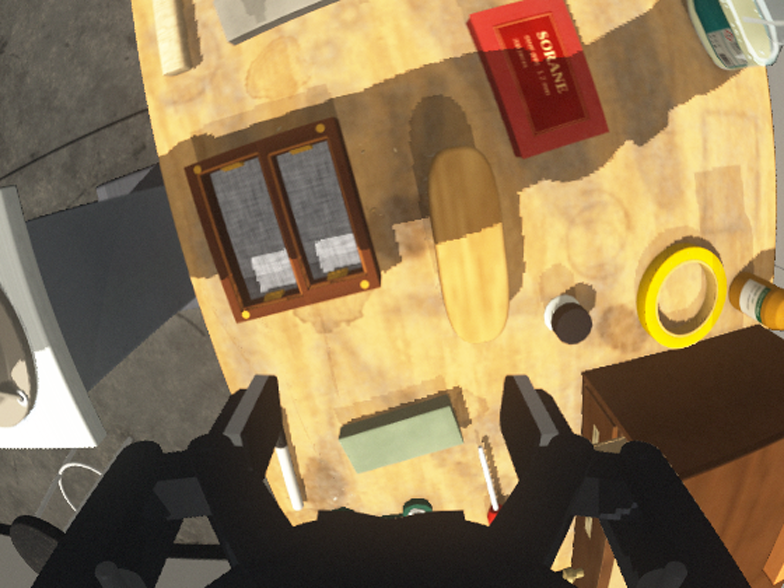

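Run:
```python
from h import *
import pickle
f=pickle.load(open("w6.pkl","rb")); save(f,"w6z.png",(125,75,285,240),4.8)
f=pickle.load(open("w6.pkl","rb")); save(f,"w6g.png",(225,260,345,345),5)
```

```text
(no output)
```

View pics/w6z.png

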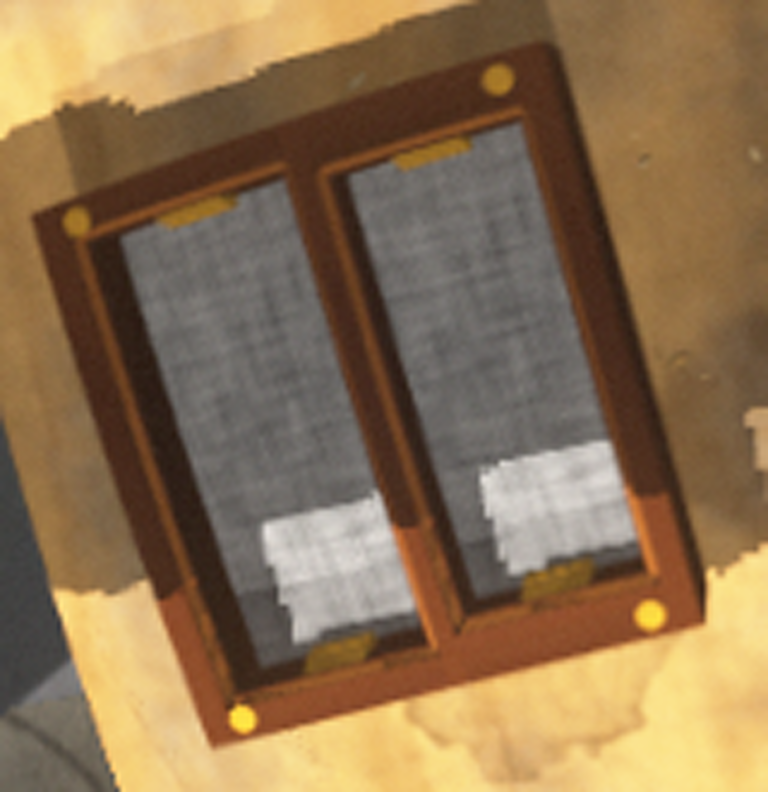

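View pics/w6g.png

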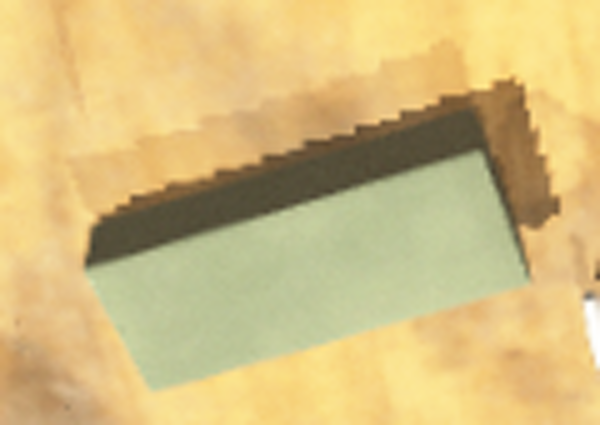

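Run:
```python
from h import *
import pickle
f=pickle.load(open("w6.pkl","rb"))
m=lambda u,v:(u/4.8+125-.4,v/4.8+75-.4)
print("tray",fitrect(f,[m(214,745),m(703,622),m(548,42),m(36,215)],.122,.132,.032,[.46,.04,0]))
L=[m(230,695),m(440,648),m(285,165),m(80,238)]; Rr=[m(456,634),m(658,574),m(524,108),m(322,175)]
for n,q in(("L",L),("R",Rr)):
    P=[at(f,p,.032,True)[:2] for p in q]
    print(n,np.mean(P,0),"x",[round(np.linalg.norm(P[i]-P[j]),4) for i,j in((0,1),(3,2))],"y",[round(np.linalg.norm(P[i]-P[j]),4) for i,j in((0,3),(1,2))])
    for s in((.054,.116),(.048,.108)): print(s,fitrect(f,q,*s,.032,[.46,.04,0]))
g=lambda u,v:(u/5+225-.4,v/5+260-.4)
print("green",fitrect(f,[g(152,390),g(528,281),g(485,149),g(88,267)],.108,.046,.022,[.51,-.17,0]))
```

```text
tray (array([0.46390407, 0.04087147, 0.05713674]), np.float64(1.1607197163829142))
L [0.43837013 0.04009848] x [np.float64(0.0527), np.float64(0.0509)] y [np.float64(0.1107), np.float64(0.1124)]
(0.054, 0.116) (array([0.43808364, 0.03992449, 0.05961118]), np.float64(2.837029362692107))
(0.048, 0.108) (array([0.43865004, 0.04019807, 0.06051587]), np.float64(2.652631660139292))
R [0.49344826 0.04253102] x [np.float64(0.0477), np.float64(0.0456)] y [np.float64(0.1056), np.float64(0.1046)]
(0.054, 0.116) (array([0.49306018, 0.04217793, 0.06147634]), np.float64(5.8470195083307885))
(0.048, 0.108) (array([0.49338034, 0.04246852, 0.06187391]), np.float64(2.051997301510255))
green (array([ 0.51606536, -0.1730233 ,  0.15939689]), np.float64(1.5251033629184576))
```

Call:
send_rows:
  plan:
    - [0,0,0,10,1]
    - [0,0,0,10,1]
    - [0,0,0,10,1]
    - [0,0,0,10,1]
    - [0,0,0,10,1]
    - [0,0,0,10,1]
    - [0,0,0,9.8,1]
    - [5.5,0,-2,0,1]
    - [5.5,0,-2,0,1]
    - [5.5,0,-2.1,0,1]
    - [0,0,0,0,1]

```text
clock: 10.18
tcp_pos: [0.5139, -0.1789, 0.2332]
orientation: [-1.284, 1.092, -1.091]
contact_force: [0.4, 0.4, 0.6]
grip_width: 0.0854
```

Run:
```python
from h import *
o,_=st(); print(o["joints"].round(2))
import pickle
f=r.grab_frame("wrist"); save(f,"w7.png",None,1.4); pickle.dump(f,open("w7.pkl","wb"))
```

```text
t 10.18 tcp [ 0.5139 -0.1789  0.2332] x [ 0.159 -0.987  0.001] y [-0.003 -0.002 -1.   ] z [ 0.987  0.159 -0.003] F [0.4 0.4 0.6] g 0.0854
[ 0.66  0.32 -0.53  1.85  0.19  1.02 -1.37]
```

View pics/w7.png

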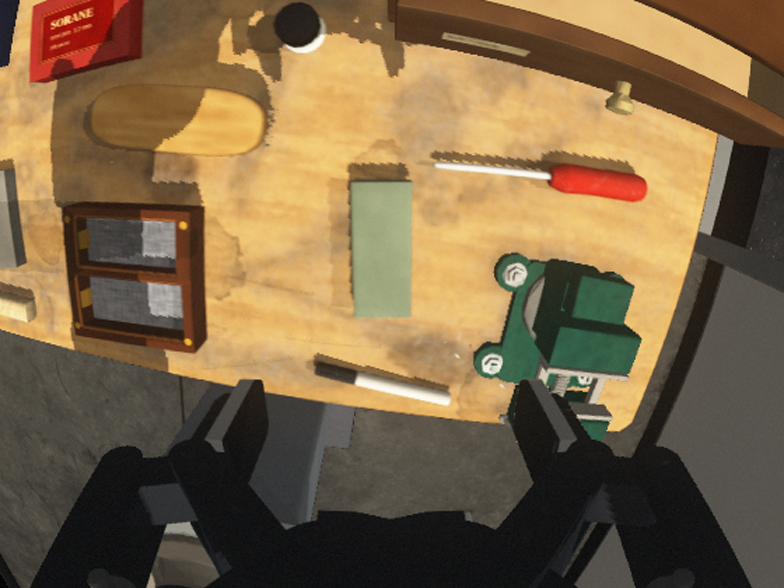

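Run:
```python
from h import *
import pickle
f=pickle.load(open("w7.pkl","rb")); save(f,"w7g.png",(240,120,305,235),6)
```

```text
(no output)
```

View pics/w7g.png

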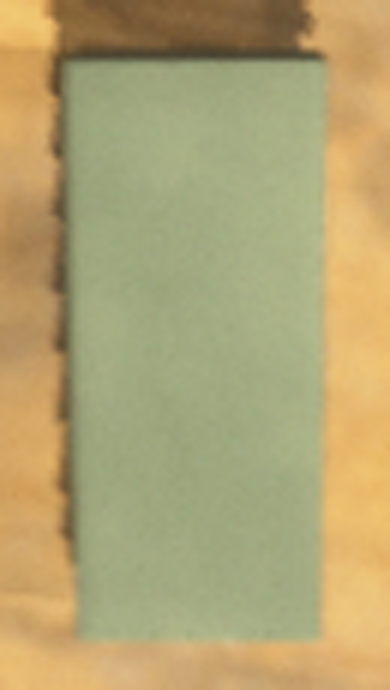

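Run:
```python
from h import *
import pickle
f=pickle.load(open("w7.pkl","rb"))
g=lambda u,v:(u/6+240-.4,v/6+120-.4)
p,e=fitrect(f,[g(322,636),g(325,58),g(64,58),g(80,638)],.108,.046,.022,[.51,-.17,0]); print(p,np.degrees(p[2]),e)
o,Rm=st()
for n,w in(("stone",p[:2]),):
    print((Rm.T@(np.r_[w,.0]-np.r_[o["tcp_pos"][:2],0])*100).round(2))
g2=lambda u,v:(u/1.4-.1,v/1.4-.1)
print("tray",fitrect(f,[g2(199,352),g2(205,206),g2(66,206),g2(77,334)],.122,.132,.032,[.46,.04,0]))
```

```text
[ 0.51608305 -0.17363685  0.16580936] 9.500176444857487 0.731313101174976
t 10.22 tcp [ 0.5149 -0.1754  0.2334] x [ 0.163 -0.987 -0.   ] y [-0.002 -0.    -1.   ] z [ 0.987  0.163 -0.002] F [0.5 1.1 0.1] g 0.0853
[-0.15 -0.    0.15]
tray (array([0.46673472, 0.03371326, 0.04946341]), np.float64(4.35799013413083))
```

Call:
send_rows:
  plan:
    - [-0.1,5,0.1,0,0.85]
    - [0,5,0,0,0.85]
    - [0,5,0,0,0.85]
    - [0,3,0,0,0.85]
    - [0,2,0,0,0.85]
    - [0,0,0,0,0.85]
    - [0,0,0,0,0.85]

```text
clock: 11.1
tcp_pos: [0.5178, -0.1714, 0.0354]
orientation: [-1.283, 1.082, -1.085]
contact_force: [-0.3, 0.4, -0.5]
grip_width: 0.0729
```

Run:
```python
from h import *
o,_=st(); print(r.tip_extent)
f=r.grab_frame("side"); save(f,"d8.png",(230,190,350,300),5)
f=r.grab_frame("wrist"); save(f,"w8.png",None,1.4)
```

```text
t 11.1 tcp [ 0.5178 -0.1714  0.0354] x [ 0.168 -0.986  0.001] y [ 0.002 -0.    -1.   ] z [0.986 0.168 0.002] F [-0.3  0.4 -0.5] g 0.0729
0.014
```

View pics/d8.png

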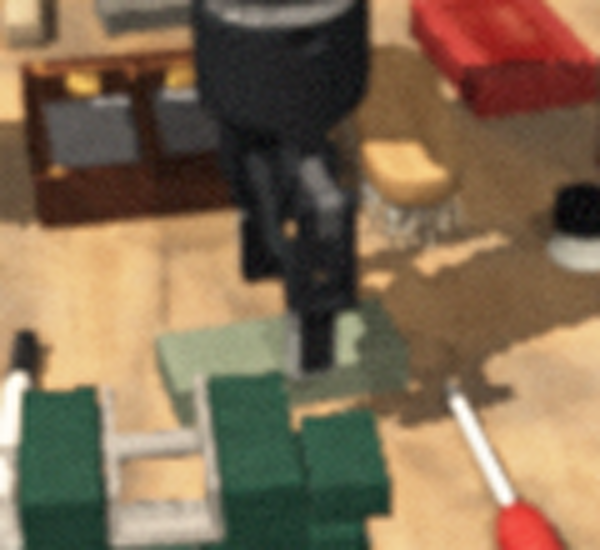

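View pics/w8.png

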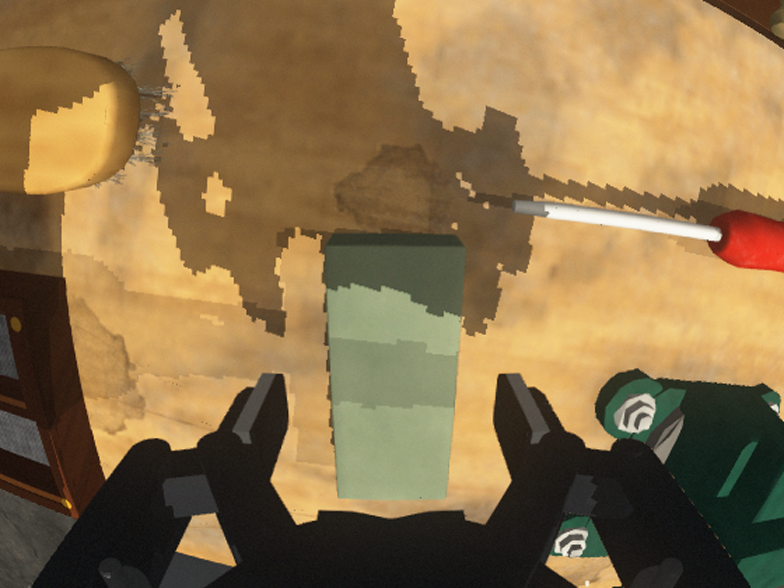

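Run:
```python
from h import *
f=r.grab_frame("side")
for y in(-.208,-.213,-.22):
    for uv in((230+290/5,190+370/5),(230+330/5,190+372/5)):
        o,d=ray(f,uv); print(y,uv,(o+d*(y-o[1])/d[1]).round(4))
# where would tips be in wrist picture for various z?
fw=r.grab_frame("wrist"); o,Rm=st()
for dz in(.0,.007,.014):
    for s in(-1,1):
        P=o["tcp_pos"]+Rm@np.array([s*.0365,dz,.011]); print(dz,s,(proj(fw,P,True)*1.4).round(0))
```

```text
-0.208 (288.0, 264.0) [ 0.5149 -0.208   0.0314]
-0.208 (296.0, 264.4) [ 0.5325 -0.208   0.0286]
-0.213 (288.0, 264.0) [ 0.5143 -0.213   0.035 ]
-0.213 (296.0, 264.4) [ 0.5318 -0.213   0.0322]
-0.22 (288.0, 264.0) [ 0.5135 -0.22    0.04  ]
-0.22 (296.0, 264.4) [ 0.5309 -0.22    0.0373]
t 11.3 tcp [ 0.5174 -0.1719  0.0354] x [ 0.167 -0.986  0.001] y [ 0.002 -0.001 -1.   ] z [0.986 0.167 0.002] F [-0.2 -0.  -0.2] g 0.0723
0.0 -1 [[274. 376.]]
0.0 1 [[498. 376.]]
0.007 -1 [[279. 366.]]
0.007 1 [[494. 367.]]
0.014 -1 [[283. 357.]]
0.014 1 [[490. 358.]]
```

Call:
send_rows:
  plan:
    - [0.1,1.0,-0.1,0,0.85]
    - [0,0.6,0,0,0.85]
    - [0,0,0,0,0]
    - [0,0,0,0,0]
    - [0,0,0,0,0]
    - [0,0,0,0,0]
  force: 60

```text
clock: 12.05
tcp_pos: [0.5159, -0.1727, 0.0183]
orientation: [-1.284, 1.084, -1.084]
contact_force: [-0.4, -0.6, -1.5]
grip_width: 0.0447
```

Run:
```python
from h import *
o,_=st()
f=r.grab_frame("wrist"); save(f,"w9.png",None,1.4)
for dz in(.005,.01,.014):
    for s in(-1,1):
        P=o["tcp_pos"]+_@np.array([s*.023,dz,.011]); print(dz,s,(proj(f,P,True)*1.4).round(0))
```

```text
t 12.05 tcp [ 0.5159 -0.1727  0.0183] x [ 0.168 -0.986 -0.   ] y [ 0.  0. -1.] z [0.986 0.168 0.   ] F [-0.4 -0.6 -1.5] g 0.0447
0.005 -1 [[316. 370.]]
0.005 1 [[456. 370.]]
0.01 -1 [[319. 363.]]
0.01 1 [[454. 363.]]
0.014 -1 [[320. 358.]]
0.014 1 [[452. 358.]]
```

View pics/w9.png

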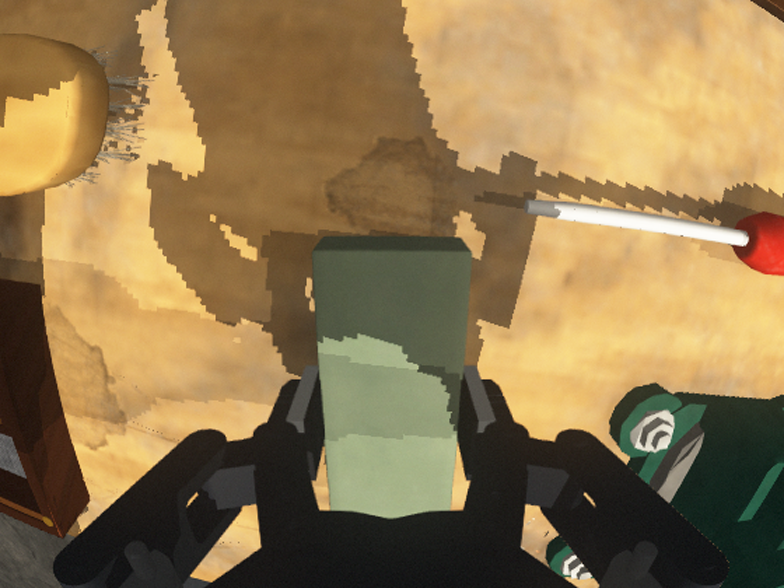

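Call:
send_rows:
  plan:
    - [0,-6,0,0,0]
    - [0,-6,0,0,0]
    - [-5.5,0,-1,0,0]
    - [-5.5,0,-1,0,0]
    - [-5.5,0,-1,0,0]
    - [-5.7,0,-1.1,-10.5,0]
    - [0,0,0,-10.5,0]
    - [0,0,0,-10.5,0]
    - [0,0,0,-10.5,0]
    - [0,0,0,-10.5,0]
    - [0,0,0,-10.5,0]
    - [0,0,0,-10.5,0]

```text
clock: 13.6
tcp_pos: [0.4379, 0.039, 0.1382]
orientation: [-1.569, 0.089, -0.089]
contact_force: [-0.3, -0.4, -3.3]
grip_width: 0.0449
```

Call:
send_rows:
  plan:
    - [0,0,0,-10.1,0]
    - [0,0,0,0,0]
    - [0,0,0,0,0]

```text
clock: 13.98
tcp_pos: [0.4381, 0.039, 0.1382]
orientation: [-1.571, -0.042, 0.042]
contact_force: [-0.1, -0.2, -2.2]
grip_width: 0.0445
```

Run:
```python
from h import *
import pickle
o,_=st();print(o["joints"].round(2))
f=r.grab_frame("wrist"); save(f,"w10.png",None,1.4); pickle.dump(f,open("w10.pkl","wb"))
f=r.grab_frame("side"); save(f,"d10.png",(190,130,310,250),5)
f=r.grab_frame("scene"); save(f,"s10.png",(230,180,350,290),5)
st()
```

```text
t 13.97 tcp [0.4381 0.039  0.1382] x [ 0.999  0.053 -0.   ] y [-0. -0. -1.] z [-0.053  0.999 -0.   ] F [-0.1 -0.2 -2.2] g 0.0445
[ 0.57  0.39 -0.93  2.15  0.43  0.8  -0.59]
t 14.12 tcp [0.4382 0.0392 0.1383] x [0.998 0.055 0.   ] y [ 0. -0. -1.] z [-0.055  0.998 -0.   ] F [ 1.1  0.3 -2.6] g 0.0446
```

View pics/w10.png

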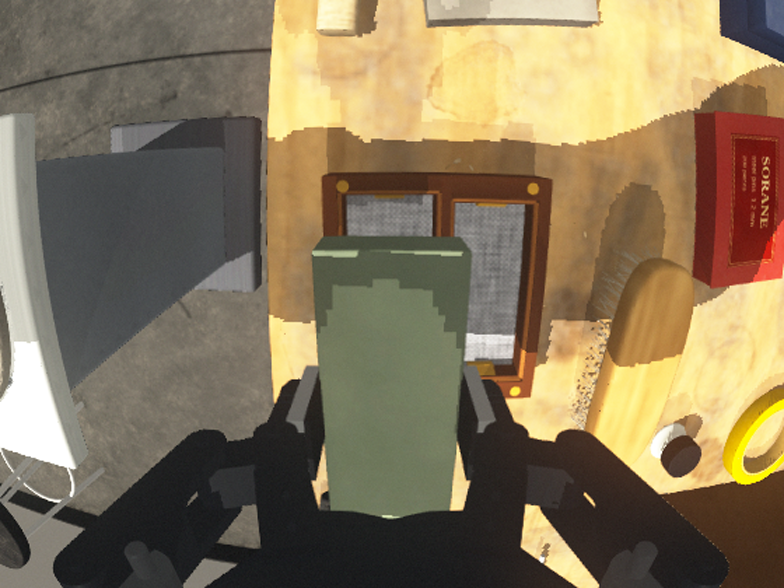

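View pics/d10.png

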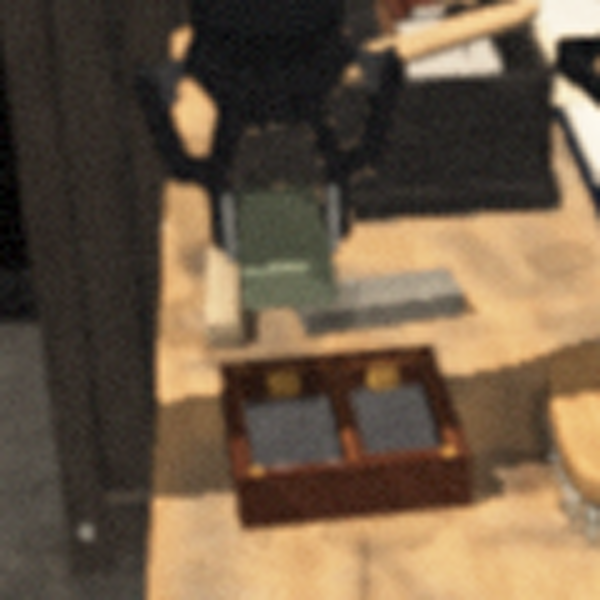

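View pics/s10.png

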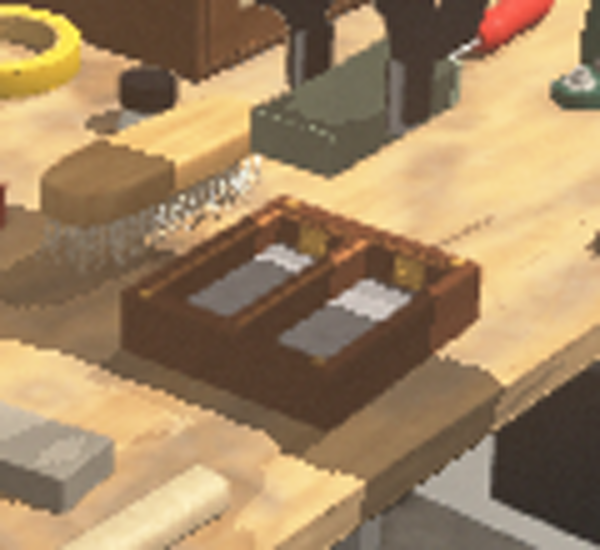

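Run:
```python
from h import *
import pickle
f=pickle.load(open("w10.pkl","rb")); save(f,"w10z.png",(220,115,400,295),4.4)
q=lambda u,v:(u/1.4-.1,v/1.4-.1)
for z in(.141,):
    a=at(f,q(313,252),z,True);b=at(f,q(469,251),z,True);print(a,b,np.linalg.norm(a-b),(a+b)/2,"centre",(a+b)/2-.054*np.array([-.055,.998,0]))
```

```text
[0.41326767 0.08926121 0.141     ] [0.45741067 0.09194516 0.141     ] 0.044224518556532796 [0.43533917 0.09060318 0.141     ] centre [0.43830917 0.03671118 0.141     ]
```

View pics/w10z.png

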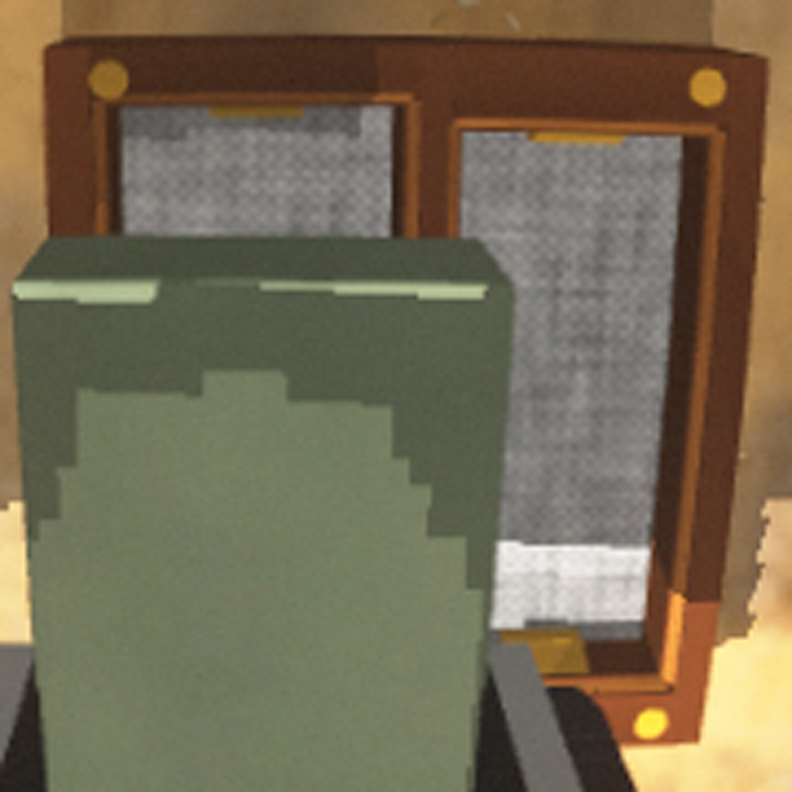

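Run:
```python
from h import *
import pickle
f=pickle.load(open("w10.pkl","rb"))
q=lambda u,v:(u/4.4+220-.4,v/4.4+115-.4)
a=at(f,q(14,283),.142,True);b=at(f,q(514,283),.142,True)
print("stone",np.linalg.norm(a-b),(a+b)/2-.054*np.array([-.055,.998,0]))
def fitpts(obs,z,g):
    def e(p):
        c,s=np.cos(p[2]),np.sin(p[2])
        P=[[p[0]+c*x-s*y,p[1]+s*x+c*y,z] for (x,y),_ in obs]
        return (proj(f,P,True)-np.array([o for _,o in obs])).ravel()
    s=least_squares(e,g);return s.x,s.fun.round(1)
x,e=fitpts([((-.061,.066),q(46,45)),((.061,.066),q(767,57)),((.061,-.066),q(699,742)),((-.0535,.058),q(93,103)),((.0005,.058),q(418,99)),((.0055,.054),q(451,120)),((.0535,.054),q(723,126)),((.0535,-.054),q(668,690))],.032,[.46,.04,0])
print(x,e)
c,s=np.cos(x[2]),np.sin(x[2])
for n,d in(("green",-.0265),("grey",.0295)): print(n,x[0]+c*d,x[1]+s*d)
```

```text
stone 0.044732980688684885 [0.43845443 0.03720753 0.142     ]
[0.46339785 0.04108635 0.05832532] [-1.1  0.9  1.   0.4  0.6  1.1 -1.2 -1.6  0.1 -1.  -0.6 -0.2  0.8  0.2
  1.1  1.2]
green 0.43694290767285976 0.03954160154765651
grey 0.4928476830675486 0.04280596795928904
```

Call:
send_rows:
  plan:
    - [-0.1,4,0.15,0,0]
    - [0,3,0,0,0]
    - [0,1,0,0,0]
    - [0,0.7,0,0,0]
    - [0,0.6,0,0,0]
    - [0,0,0,0,0]

```text
clock: 14.88
tcp_pos: [0.4374, 0.0406, 0.0455]
orientation: [-1.57, -0.045, 0.044]
contact_force: [0.3, 0.3, -2.1]
grip_width: 0.0447
```

Run:
```python
from h import *
o,_=st()
f=r.grab_frame("wrist"); save(f,"w11.png",None,1.4)
f=r.grab_frame("side"); save(f,"d11.png",(190,150,310,250),6)
```

```text
t 14.88 tcp [0.4374 0.0406 0.0455] x [0.998 0.057 0.001] y [ 0.001 -0.    -1.   ] z [-0.057  0.998 -0.   ] F [ 0.3  0.3 -2.1] g 0.0447
```

View pics/w11.png

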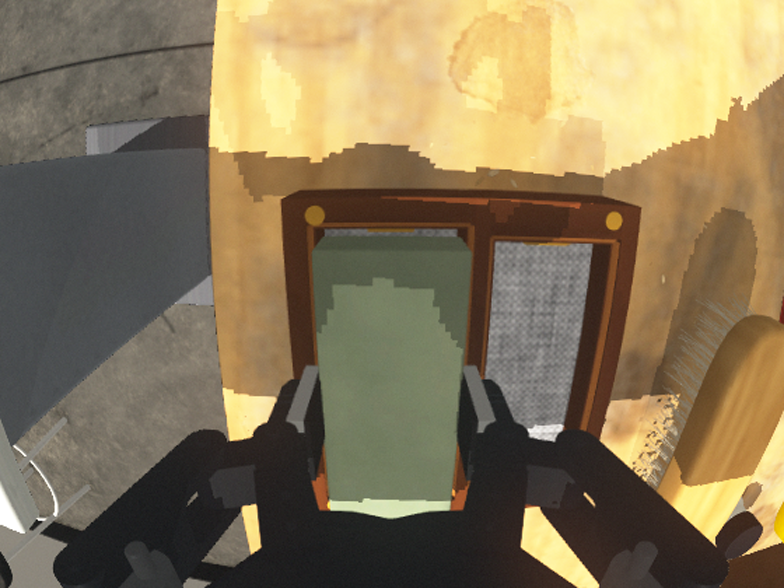

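View pics/d11.png

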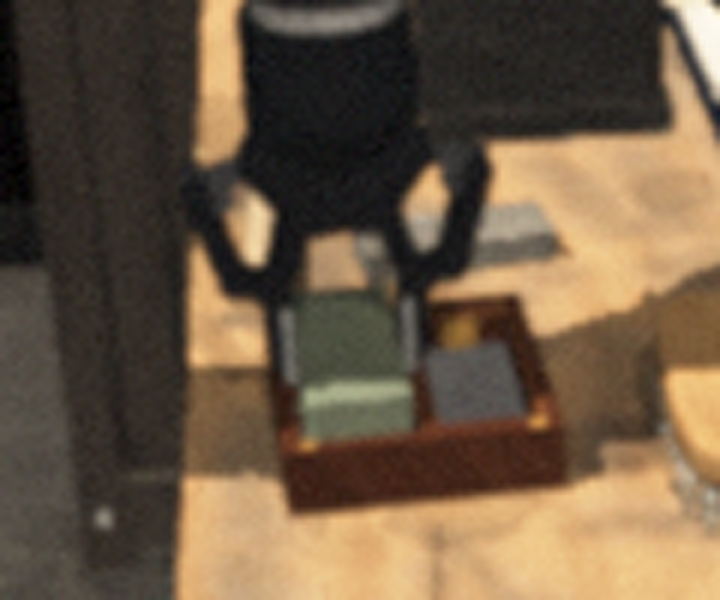

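Call:
send_rows:
  plan:
    - [0,0.3,0,0,0]
    - [0,0,0,0,0]
    - [0,0,0,0,0.85]
    - [0,0,0,0,0.85]
    - [0,0,0,0,0.85]
    - [0,-2.5,0,0,0.85]
    - [0,-2.5,0,0,0]
    - [0,0,0,0,0]
    - [0,0,0,0,0]
    - [0,0,0,0,0]
  force: 40

```text
clock: 16.23
tcp_pos: [0.4366, 0.0405, 0.0915]
orientation: [-1.57, -0.043, 0.046]
contact_force: [0.3, -0.2, 0.4]
grip_width: 0.0006
```

Run:
```python
from h import *
o,_=st()
f=r.grab_frame("wrist"); save(f,"w12.png",None,1.4)
f=r.grab_frame("side"); save(f,"d12.png",(190,150,310,250),6)
```

```text
t 16.23 tcp [0.4366 0.0405 0.0915] x [ 0.998  0.057 -0.001] y [-0.001 -0.    -1.   ] z [-0.057  0.998  0.   ] F [ 0.3 -0.2  0.4] g 0.0006
```

View pics/w12.png

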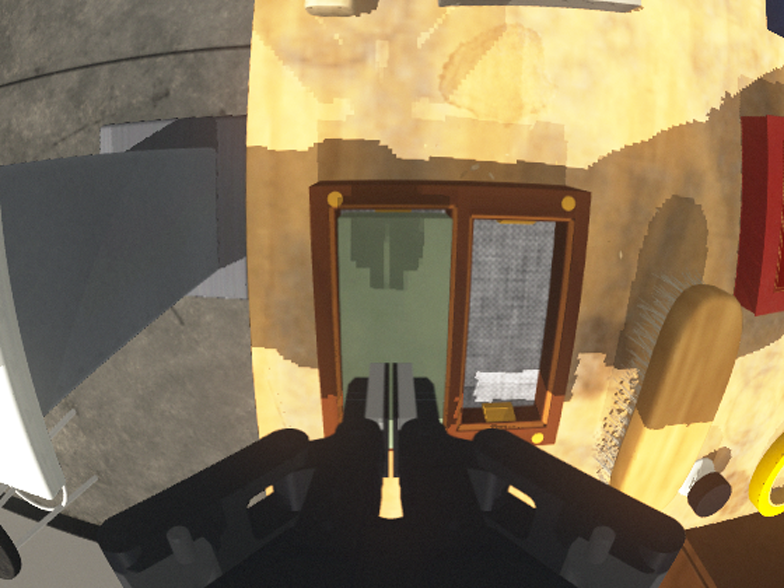

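View pics/d12.png

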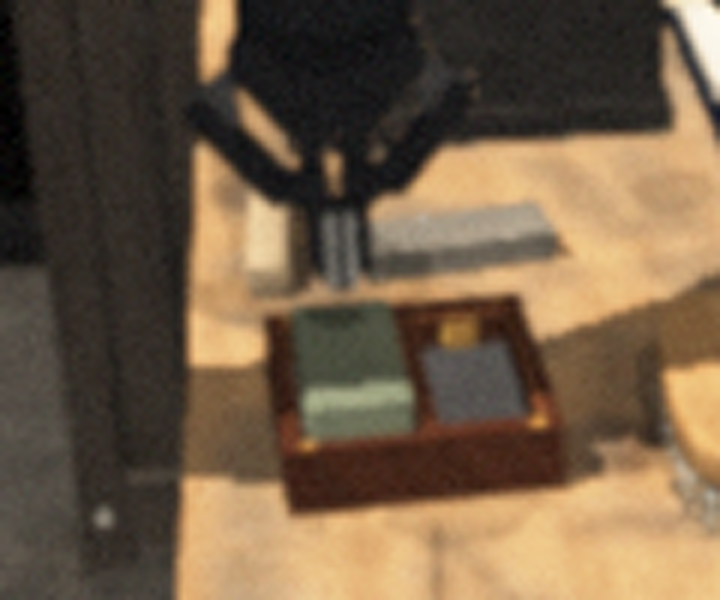

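Call:
send_rows:
  plan:
    - [0,2.5,-0.1,0,0]
    - [0,0.5,0,0,0]
    - [0,0.5,0,0,0]
    - [0,0.5,0,0,0]
    - [0,0.4,0,0,0]
    - [0,0,0,0,0]

```text
clock: 17.08
tcp_pos: [0.4372, 0.0396, 0.0482]
orientation: [-1.57, -0.045, 0.045]
contact_force: [-0.0, -0.3, -0.7]
grip_width: -0.0001
```

Run:
```python
from h import *
o,_=st()
f=r.grab_frame("side"); save(f,"d13.png",(190,150,310,250),6)
```

```text
t 17.07 tcp [0.4372 0.0396 0.0482] x [ 0.998  0.057 -0.   ] y [-0.  0. -1.] z [-0.057  0.998  0.   ] F [-0.  -0.3 -0.7] g -0.0001
```

View pics/d13.png

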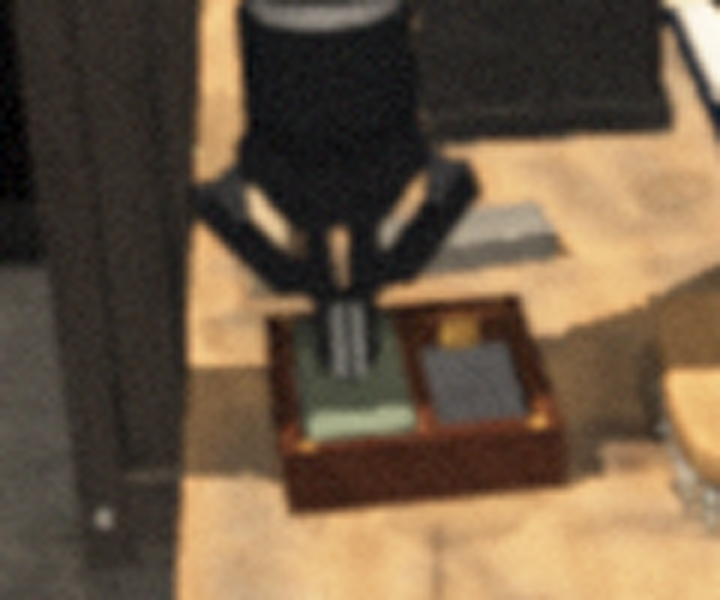

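Call:
send_rows:
  plan:
    - [0,0.2,0,0,0]
    - [0,0.2,0,0,0]
    - [0,0.2,0,0,0]
    - [0,0,0,0,0]

```text
clock: 17.62
tcp_pos: [0.4375, 0.0398, 0.0458]
orientation: [-1.575, -0.046, 0.044]
contact_force: [-16.3, -4.5, 65.0]
grip_width: 0.0001
```

Run:
```python
from h import *
o,_=st()
f=r.grab_frame("side"); save(f,"d14.png",(190,150,310,250),6)
f=r.grab_frame("scene"); save(f,"s14.png",(230,180,350,290),6)
```

```text
t 17.62 tcp [0.4375 0.0398 0.0458] x [0.998 0.057 0.001] y [ 0.002 -0.005 -1.   ] z [-0.057  0.998 -0.005] F [-16.3  -4.5  65. ] g 0.0001
```

View pics/d14.png

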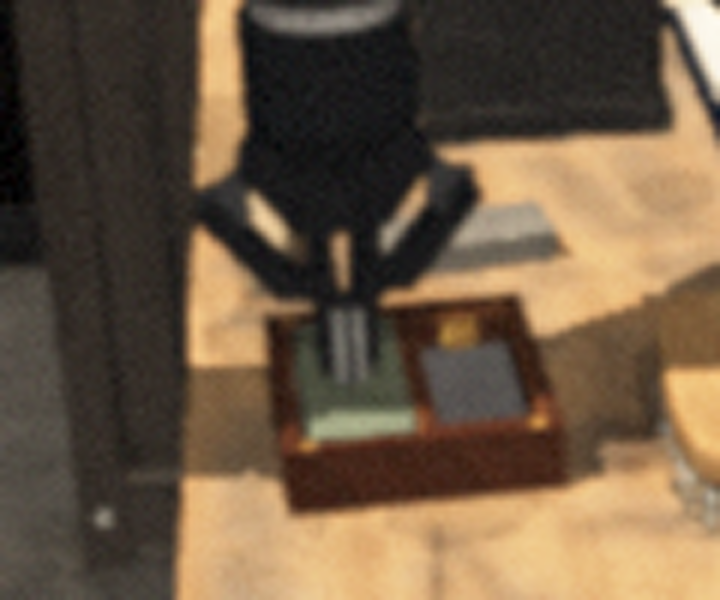

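View pics/s14.png

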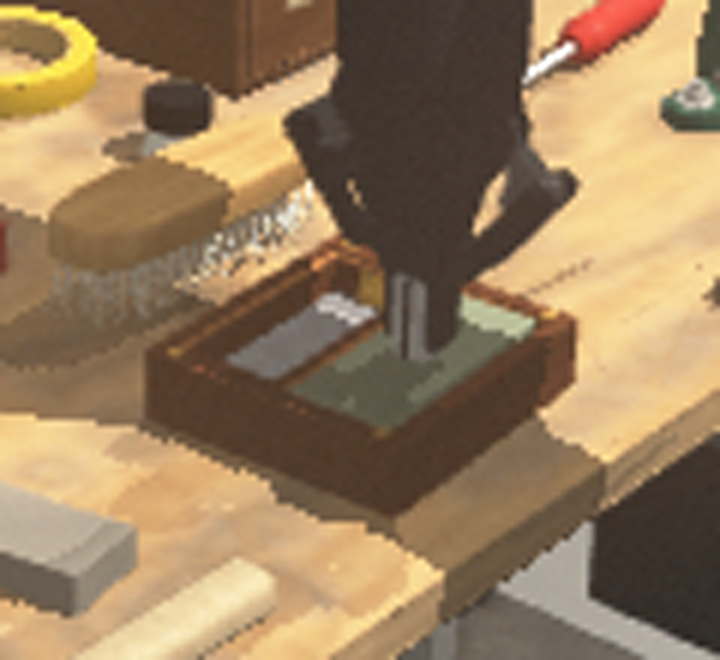

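Call:
send_rows:
  plan:
    - [0,-1,0,0,0]
    - [0,-5,0,0,0]
    - [0,-6,0,0,0.9]
    - [0,-6,3,0,0.9]
    - [3,-2,5,0,0.9]
    - [0,0,0,0,0.9]
    - [0,0,0,0,0.9]

```text
clock: 18.6
tcp_pos: [0.4621, 0.1188, 0.2375]
orientation: [-1.571, -0.044, 0.046]
contact_force: [-0.3, -0.3, -0.5]
grip_width: 0.0769
```

Run:
```python
from h import *
import pickle
o,_=st()
f=r.grab_frame("wrist"); save(f,"w15.png",None,1.4); pickle.dump(f,open("w15.pkl","wb"))
for d in r.recognise("wrist","stone_grey")[:2]: print(d)
```

```text
t 18.6 tcp [0.4621 0.1188 0.2375] x [ 0.998  0.058 -0.001] y [-0.001 -0.001 -1.   ] z [-0.058  0.998 -0.001] F [-0.3 -0.3 -0.5] g 0.0769
{'rect': [268.7, 69.5, 368.1, 112.1], 'p': 0.79}
```

View pics/w15.png

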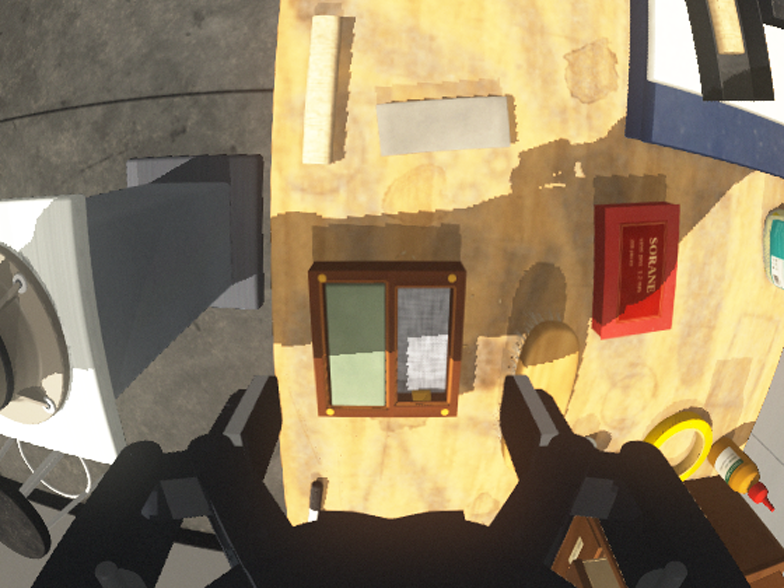

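Run:
```python
from h import *
import pickle
f=pickle.load(open("w15.pkl","rb"));save(f,"w15z.png",(200,50,400,130),4)
q=lambda u,v:(u/1.4-.1,v/1.4-.1)
p,e=fitrect(f,[q(381,154),q(511,146),q(507,94),q(376,104)],.100,.040,.018,[.49,.22,.1]);print(p,np.degrees(p[2]),e)
```

```text
[0.49648556 0.22085346 0.15694556] 8.99231829230026 0.7366844985754568
```

View pics/w15z.png

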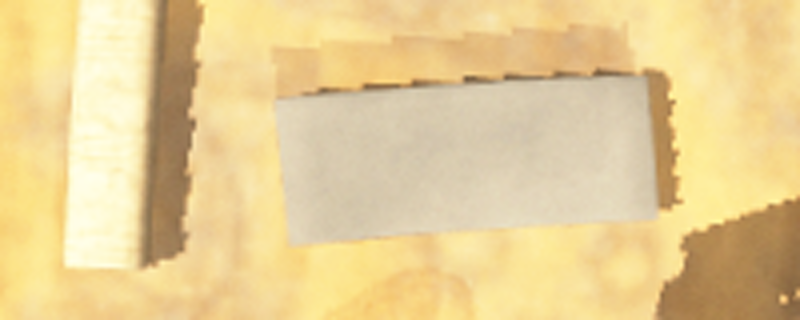

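Run:
```python
from h import *
f=r.grab_frame("side")
for uv in((238,173),(270,172.5),(300,171)): print(at(f,uv,0).round(3))
f2=r.grab_frame("scene")
save(f2,"s16.png",(60,180,300,340),3.3)
```

```text
[0.412 0.395 0.   ]
[0.523 0.382 0.   ]
[0.628 0.379 0.   ]
```

View pics/s16.png

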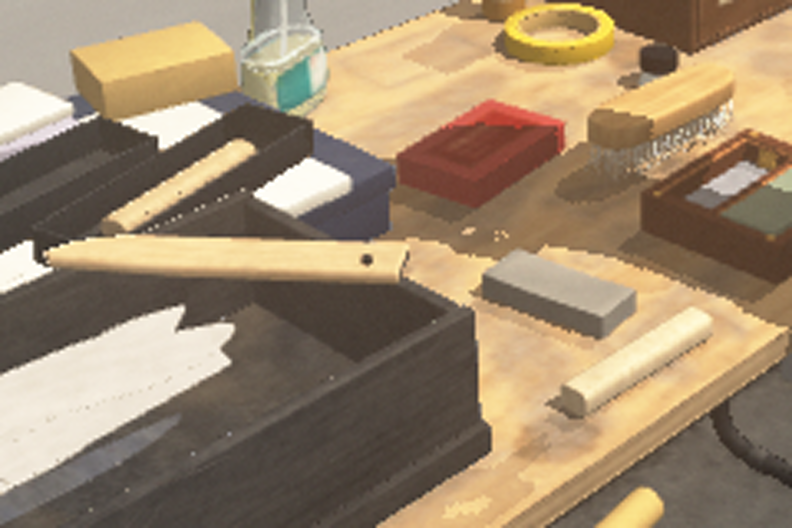

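Call:
send_rows:
  plan:
    - [0,0,0,10.5,0.85]
    - [0,0,0,10.5,0.85]
    - [0,0,0,10.5,0.85]
    - [0,0,0,10.5,0.85]
    - [0,0,0,10.5,0.85]
    - [0,0,0,10.5,0.85]
    - [0,0,0,10.5,0.85]
    - [0,0,0,10.5,0.85]
    - [-4.7,0,2.5,0,0.85]
    - [-4.7,0,2.5,0,0.85]
    - [0,0,0,0,0.85]
    - [0,0,0,0,0.85]

```text
clock: 20.3
tcp_pos: [0.4966, 0.2189, 0.2374]
orientation: [-1.283, 1.09, -1.09]
contact_force: [-0.6, -0.9, -0.3]
grip_width: 0.0728
```

Run:
```python
from h import *
import pickle
o,_=st(); print(o["joints"].round(2))
f=r.grab_frame("wrist"); save(f,"w17.png",None,1.4); pickle.dump(f,open("w17.pkl","wb")); save(f,"w17z.png",(220,100,340,250),5)
```

```text
t 20.3 tcp [0.4966 0.2189 0.2374] x [ 0.16  -0.987  0.001] y [-0.001 -0.001 -1.   ] z [ 0.987  0.16  -0.002] F [-0.6 -0.9 -0.3] g 0.0728
[ 0.09  0.36 -0.76  1.84  0.29  1.05 -2.2 ]
```

View pics/w17.png

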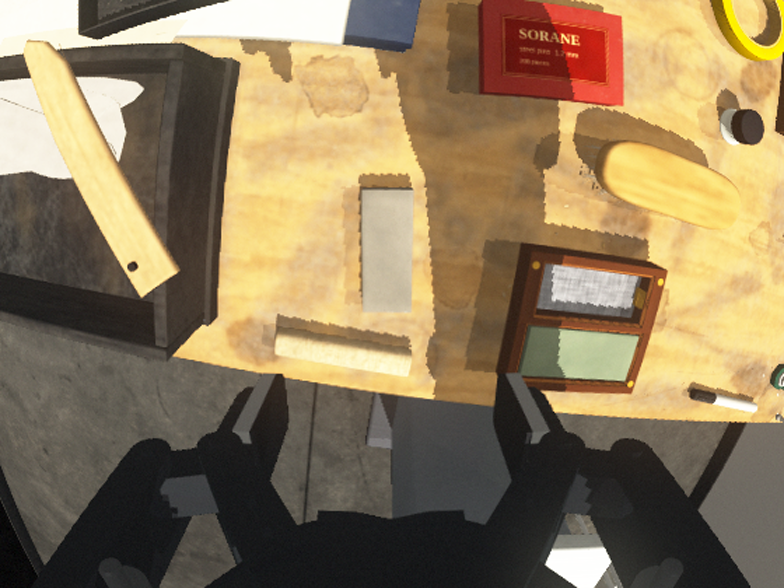

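View pics/w17z.png

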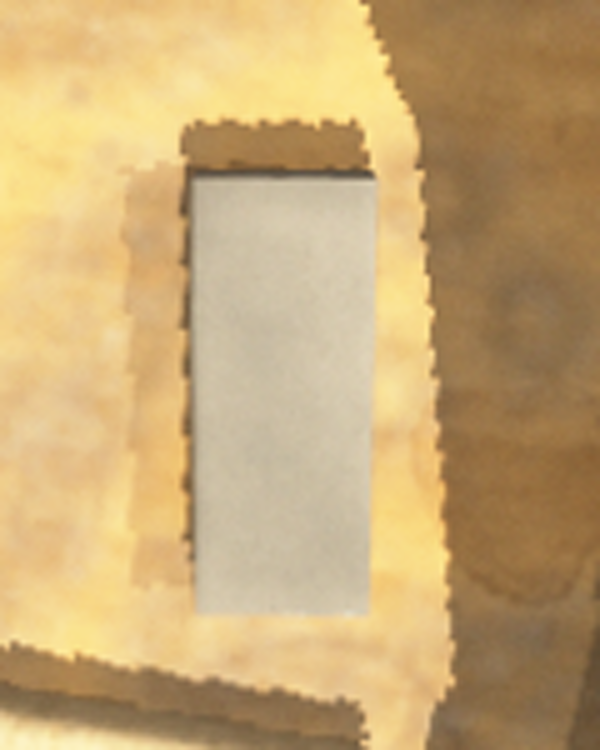

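Run:
```python
from h import *
import pickle
f=pickle.load(open("w17.pkl","rb"))
g=lambda u,v:(u/5+220-.4,v/5+100-.4)
p,e=fitrect(f,[g(370,614),g(376,178),g(190,178),g(196,614)],.100,.040,.018,[.49,.22,.1]); print(p,np.degrees(p[2]),e)
o,Rm=st()
print((Rm.T@np.r_[p[:2]-o["tcp_pos"][:2],0]*100).round(2))
```

```text
[0.49664191 0.22010384 0.15988708] 9.160854821916734 0.6246427833102359
t 20.35 tcp [0.4967 0.2183 0.2376] x [ 0.159 -0.987  0.001] y [-0.001 -0.001 -1.   ] z [ 0.987  0.159 -0.001] F [-0.6 -0.4 -0.6] g 0.0724
[-0.18 -0.    0.02]
```

Call:
send_rows:
  plan:
    - [-0.15,5,0,0,0.85]
    - [0,6,0,0,0.85]
    - [0,5,0,0,0.85]
    - [0,4,0,0,0.85]
    - [0,1.9,0,0,0.85]
    - [0,0,0,0,0.85]
    - [0,0,0,0,0]
    - [0,0,0,0,0]
    - [0,0,0,0,0]
    - [0,0,0,0,0]
  force: 60

```text
clock: 21.6
tcp_pos: [0.4979, 0.222, 0.0212]
orientation: [-1.278, 1.088, -1.091]
contact_force: [-1.8, -1.7, 7.0]
grip_width: 0.0386
```

Run:
```python
from h import *
o,_=st()
f=r.grab_frame("wrist"); save(f,"w18.png",None,1.4)
for dz in(.005,.01,.014):
    for s in(-1,1):
        P=o["tcp_pos"]+_@np.array([s*.02,dz,.011]); print(dz,s,(proj(f,P,True)*1.4).round(0))
```

```text
t 21.6 tcp [0.4979 0.222  0.0212] x [ 0.16  -0.987 -0.   ] y [ 0.003  0.001 -1.   ] z [0.987 0.16  0.003] F [-1.8 -1.7  7. ] g 0.0386
0.005 -1 [[325. 370.]]
0.005 1 [[447. 370.]]
0.01 -1 [[327. 363.]]
0.01 1 [[445. 363.]]
0.014 -1 [[329. 358.]]
0.014 1 [[444. 358.]]
```

View pics/w18.png

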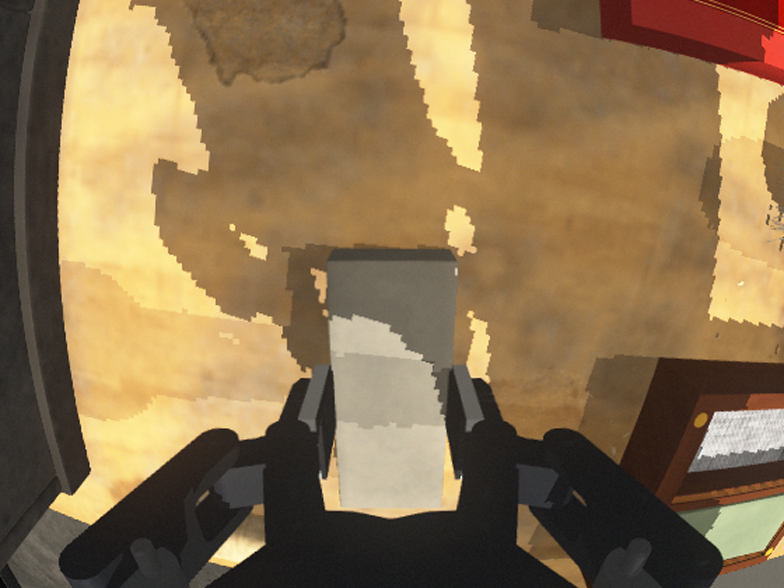

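Call:
send_rows:
  plan:
    - [0,-6,0,0,0]
    - [0,-6,0,0,0]
    - [5.8,0,-1.1,0,0]
    - [5.8,0,-1.1,0,0]
    - [5.9,0,-1.1,-10.5,0]
    - [0,0,0,-10.5,0]
    - [0,0,0,-10.5,0]
    - [0,0,0,-10.5,0]
    - [0,0,0,-10.5,0]
    - [0,0,0,-10.5,0]
    - [0,0,0,-10.5,0]
    - [0,0,0,-10.5,0]

```text
clock: 23.15
tcp_pos: [0.4926, 0.0456, 0.14]
orientation: [-1.571, -0.044, 0.042]
contact_force: [0.5, -0.1, -1.9]
grip_width: 0.0384
```

Call:
send_rows:
  plan:
    - [0,0,0,0,0]
    - [0,0,0,0,0]

```text
clock: 23.4
tcp_pos: [0.4926, 0.0457, 0.1395]
orientation: [-1.571, -0.036, 0.035]
contact_force: [-0.3, 0.2, -2.0]
grip_width: 0.0383
```

Run:
```python
from h import *
import pickle
o,_=st();print(o["joints"].round(2))
f=r.grab_frame("wrist"); save(f,"w19.png",None,1.4); pickle.dump(f,open("w19.pkl","wb")); save(f,"w19z.png",(190,110,370,290),4.4)
f=r.grab_frame("side"); save(f,"d19.png",(190,130,310,250),5)
st()
```

```text
t 23.4 tcp [0.4926 0.0457 0.1395] x [0.999 0.045 0.001] y [ 0.001 -0.    -1.   ] z [-0.045  0.999 -0.   ] F [-0.3  0.2 -2. ] g 0.0383
[ 0.61  0.53 -1.04  2.03  0.58  0.92 -0.7 ]
t 23.5 tcp [0.4925 0.0458 0.1394] x [0.999 0.047 0.   ] y [ 0.    -0.001 -1.   ] z [-0.047  0.999 -0.001] F [-0.8 -0.7 -1.7] g 0.0384
```

View pics/w19.png

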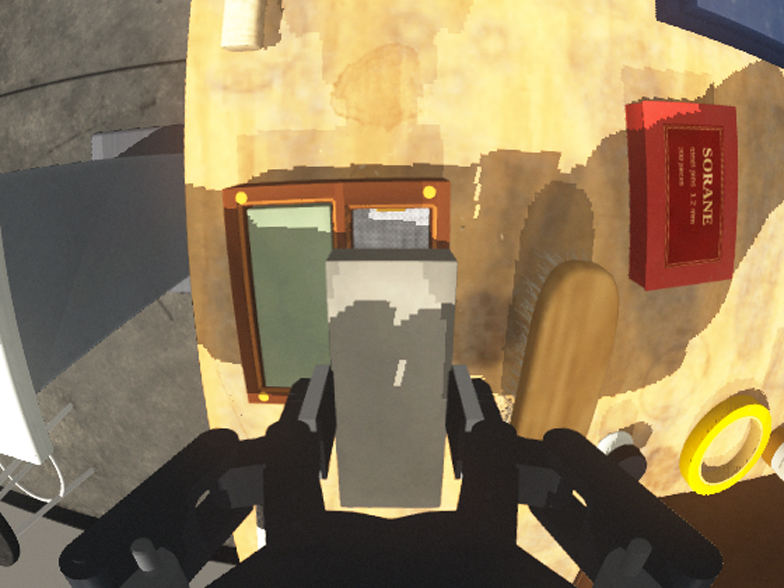

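View pics/w19z.png

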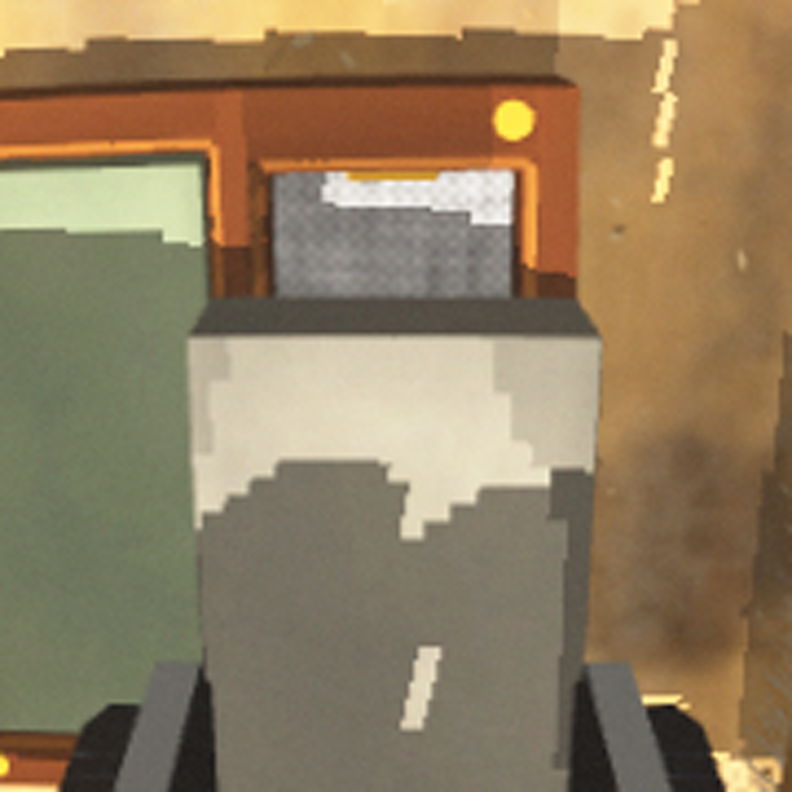

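View pics/d19.png

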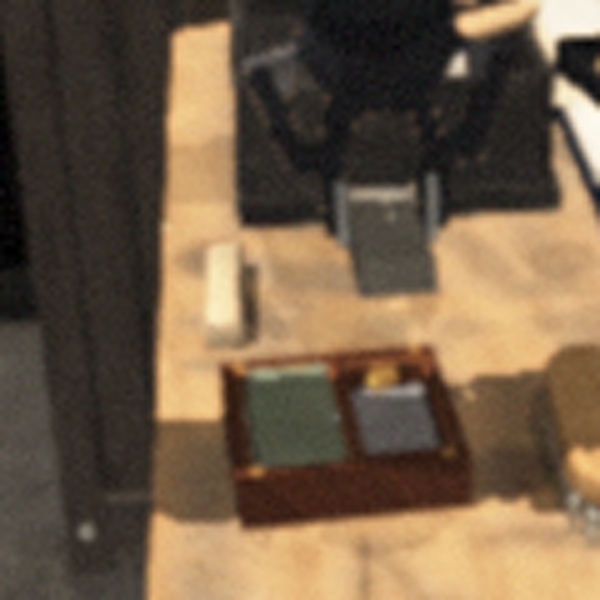

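Run:
```python
from h import *
import pickle
f=pickle.load(open("w19.pkl","rb"))
q=lambda u,v:(u/4.4+190-.4,v/4.4+110-.4); w=lambda u,v:(u/1.4-.1,v/1.4-.1)
px=np.array([w(340,508),w(441,508),q(600,338),q(188,338)])
loc=np.array([[-.02,-.05,0],[.02,-.05,0],[.02,.05,0],[-.02,.05,0]])
def e(p): return (proj(f,R.from_euler('zx',[p[3],p[4]]).apply(loc)+p[:3],True)-px).ravel()
s=least_squares(e,[.49,.04,.136,.05,0]);print("stone top",s.x.round(4),np.degrees(s.x[3:]),s.fun.round(1))
def fitpts(obs,z,g):
    def e(p):
        c,s=np.cos(p[2]),np.sin(p[2])
        P=[[p[0]+c*x-s*y,p[1]+s*x+c*y,z] for (x,y),_ in obs]
        return (proj(f,P,True)-np.array([o for _,o in obs])).ravel()
    s=least_squares(e,g);return s.x,s.fun.round(1)
x,e=fitpts([((.061,.066),q(579,85)),((-.061,.066),w(224,189)),((-.061,-.066),w(251,403)),((.0005,.058),q(216,145)),((.0055,.054),q(255,162)),((.0535,.054),q(535,158))],.032,[.46,.04,0])
print(x,e)
c,s=np.cos(x[2]),np.sin(x[2])
for n,d in(("green",-.0265),("grey",.0295)): print(n,x[0]+c*d,x[1]+s*d)
```

```text
stone top [ 0.4927  0.0423  0.1342  0.045  -0.0182] [ 2.5777392  -1.04275469] [ 0.3  0.  -0.3  0.   0.   0.  -0.1 -0.1]
[0.46452543 0.04107177 0.06513265] [ 1.4  0.1 -1.3  0.4 -0.5  1.   0.4 -1.1 -1.4  0.2  1.1 -0.1]
green 0.4380816168902641 0.03934697485141942
grey 0.4939628755494383 0.042991824733988854
```

Call:
send_rows:
  plan:
    - [0.07,4,0.05,-0.8,0]
    - [0,3,0,0,0]
    - [0,1,0,0,0]
    - [0,0.7,0,0,0]
    - [0,0.5,0,0,0]
    - [0,0,0,0,0]

```text
clock: 24.25
tcp_pos: [0.4935, 0.0464, 0.0476]
orientation: [-1.57, -0.05, 0.049]
contact_force: [-0.0, -1.0, -2.0]
grip_width: 0.0381
```

Run:
```python
from h import *
o,_=st()
f=r.grab_frame("wrist"); save(f,"w20.png",None,1.4)
f=r.grab_frame("side"); save(f,"d20.png",(190,150,310,250),6)
```

```text
t 24.25 tcp [0.4935 0.0464 0.0476] x [0.998 0.063 0.001] y [ 0.001 -0.    -1.   ] z [-0.063  0.998 -0.   ] F [-0. -1. -2.] g 0.0381
```

View pics/w20.png

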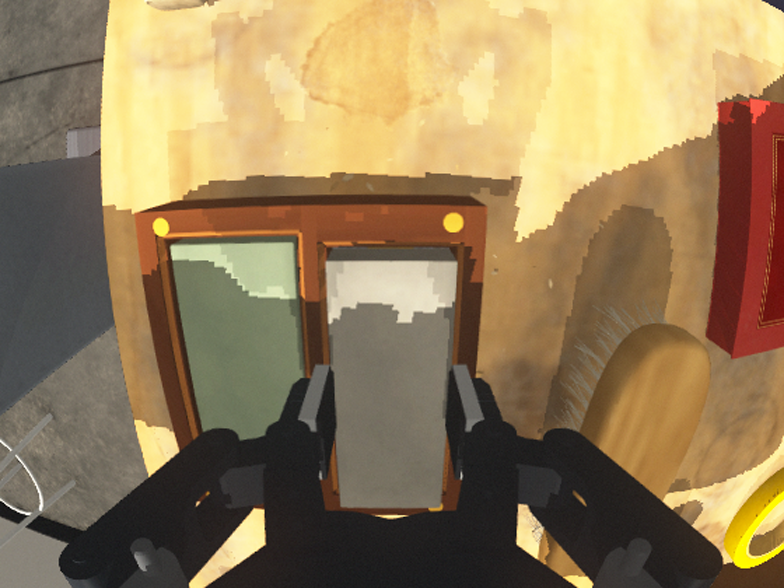

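View pics/d20.png

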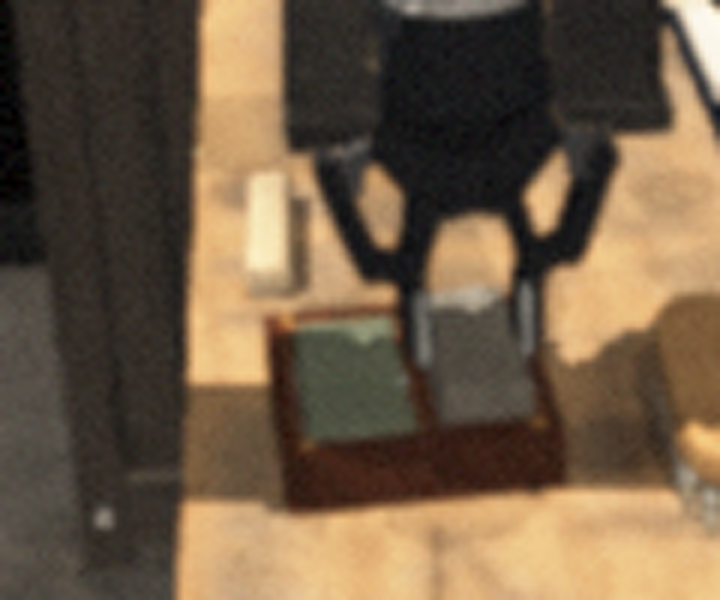

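Call:
send_rows:
  plan:
    - [0,0.3,0,0,0]
    - [0,0,0,0,0]
    - [0,0,0,0,0.8]
    - [0,0,0,0,0.8]
    - [0,0,0,0,0.8]
    - [0,-2.5,0,0,0.8]
    - [0,-2.5,-0.3,0,0]
    - [0,0,0,0,0]
    - [0,0,0,0,0]
    - [0,0,0,0,0]
  force: 40

```text
clock: 25.6
tcp_pos: [0.4927, 0.0434, 0.0934]
orientation: [-1.57, -0.049, 0.051]
contact_force: [0.1, 0.5, -0.5]
grip_width: 0.0
```

Run:
```python
from h import *
o,_=st()
f=r.grab_frame("wrist"); save(f,"w21.png",None,1.4)
f=r.grab_frame("side"); save(f,"d21.png",(190,150,310,250),6)
```

```text
t 25.6 tcp [0.4927 0.0434 0.0934] x [ 0.998  0.063 -0.001] y [-0.001 -0.    -1.   ] z [-0.063  0.998  0.   ] F [ 0.1  0.5 -0.5] g 0.0
```

View pics/w21.png

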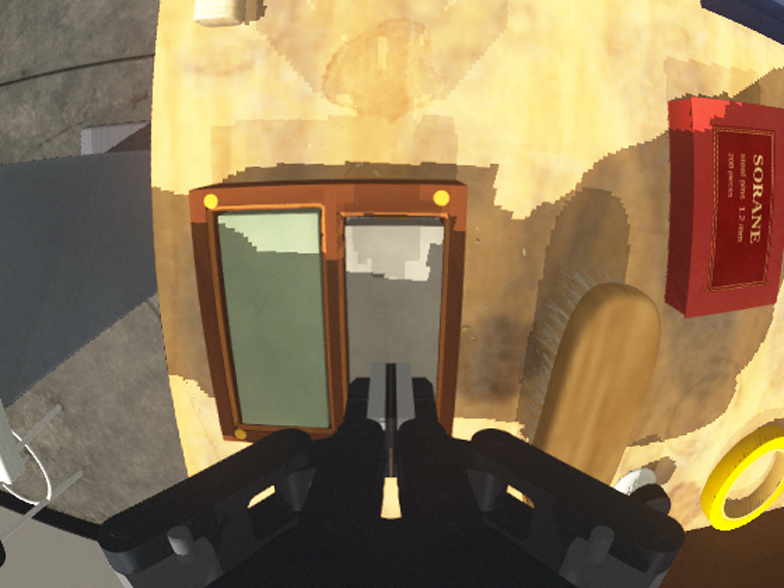

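View pics/d21.png

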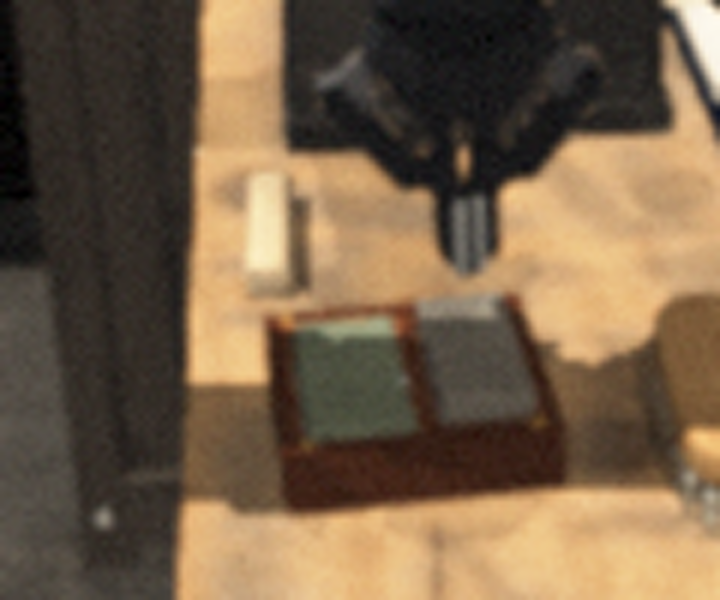

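Call:
send_rows:
  plan:
    - [0,2.5,0,0,0]
    - [0,0.5,0,0,0]
    - [0,0.5,0,0,0]
    - [0,0.5,0,0,0]
    - [0,0.5,0,0,0]
    - [0,0.2,0,0,0]
    - [0,0.2,0,0,0]
    - [0,0.15,0,0,0]
    - [0,0,0,0,0]

```text
clock: 26.82
tcp_pos: [0.494, 0.0444, 0.046]
orientation: [-1.571, -0.052, 0.049]
contact_force: [-7.4, -0.2, 28.6]
grip_width: 0.0001
```

Run:
```python
from h import *
o,_=st()
```

```text
t 26.82 tcp [0.494  0.0444 0.046 ] x [0.998 0.064 0.002] y [ 0.002 -0.001 -1.   ] z [-0.064  0.998 -0.001] F [-7.4 -0.2 28.6] g 0.0001
```

Call:
send_rows:
  plan:
    - [0,0.15,0,0,0]
    - [0,0,0,0,0]
    - [0,-1,0,0,0]
    - [0,-5,0,0,0]
    - [0,-6,-4,0,0]
    - [0,-4,-4,0,0]
    - [0,0,0,0,0]
    - [0,0,0,0,0]

```text
clock: 27.82
tcp_pos: [0.4974, -0.0312, 0.1936]
orientation: [-1.57, -0.048, 0.05]
contact_force: [-0.2, 0.6, -0.0]
grip_width: 0.0
```

Run:
```python
from h import *
import pickle
o,_=st()
f=r.grab_frame("wrist"); save(f,"w22.png",None,1.4); pickle.dump(f,open("w22.pkl","wb"))
K=f["camera_matrix"]
# rectified metric top view of the tray-top plane
c,s=np.cos(.058),np.sin(.058)
xs=np.linspace(-.07,.07,560); ys=np.linspace(.075,-.075,600)
X,Y=np.meshgrid(xs,ys); P=np.stack([.4636+c*X-s*Y,.0410+s*X+c*Y,np.full_like(X,.032)],-1).reshape(-1,3)
q=proj(f,P,True).astype(np.float32)
im=cv2.remap(f["image"],q[:,0].reshape(X.shape),q[:,1].reshape(X.shape),cv2.INTER_CUBIC)
cv2.imwrite("pics/top22.png",im[:,:,::-1])
f=r.grab_frame("side"); save(f,"d22.png",(190,130,390,270),4)
f=r.grab_frame("scene"); save(f,"s22.png",(210,170,350,290),5.5)
```

```text
t 27.82 tcp [ 0.4974 -0.0312  0.1936] x [ 0.998  0.062 -0.001] y [-0.001 -0.    -1.   ] z [-0.062  0.998 -0.   ] F [-0.2  0.6 -0. ] g 0.0
```

View pics/top22.png

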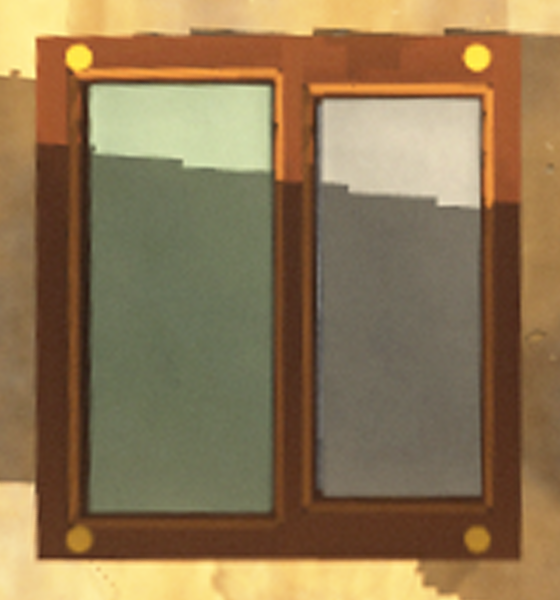

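View pics/d22.png

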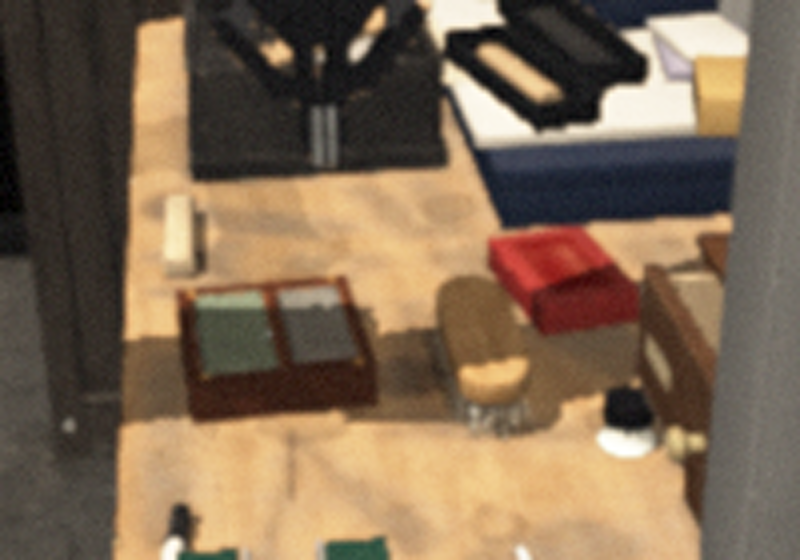

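View pics/s22.png

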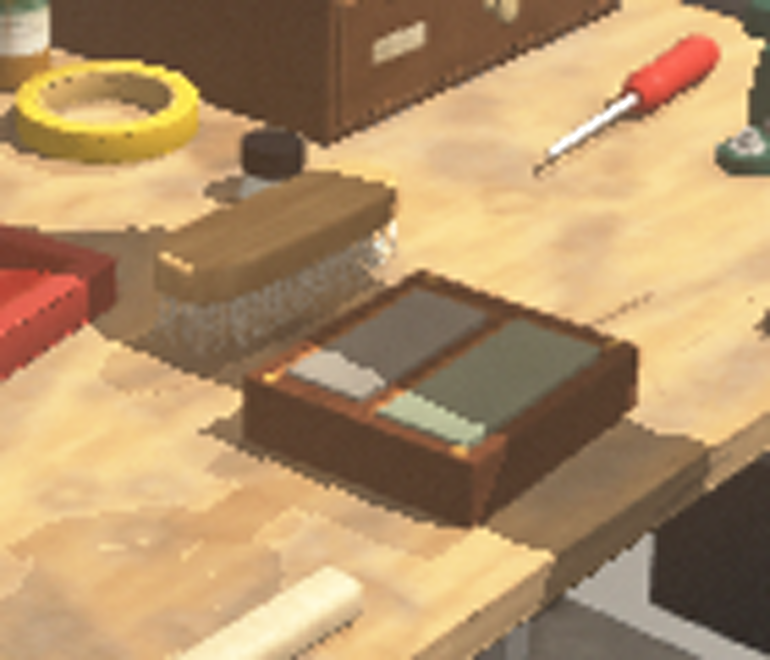

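View pics/w22.png

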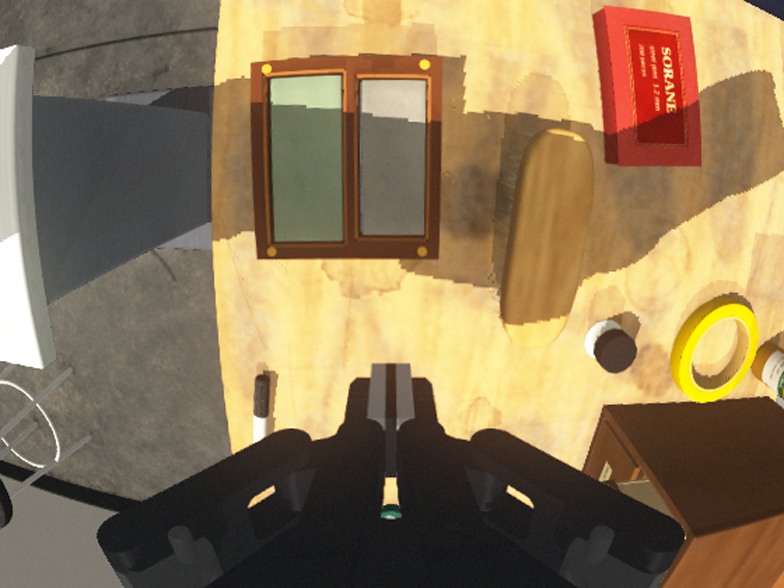

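Run:
```python
from h import *
import pickle
fw=pickle.load(open("w22.pkl","rb"))
w=lambda u,v:(u/1.4-.1,v/1.4-.1)
a=at(fw,w(563,128),.044,True);b=at(fw,w(533,346),.044,True);c=(a+b)/2;d=a-b
yaw=np.arctan2(d[1],d[0])-np.pi/2; print(c,np.linalg.norm(d),yaw)
for n,cr in(("scene",(210,170,350,290)),("side",(270,170,350,260))):
    f=r.grab_frame(n); g=dict(f); im=f["image"].copy()
    s=6; big=cv2.resize(im[cr[1]:cr[3],cr[0]:cr[2]],None,fx=s,fy=s,interpolation=cv2.INTER_CUBIC)
    q=((proj(f,box(c,yaw,.056,.152,0,.046))-[cr[0]-.5,cr[1]-.5])*s).round().astype(int)
    for k in(0,4): cv2.polylines(big,[q[k:k+4].reshape(-1,1,2)],True,(255,0,0),1)
    cv2.imwrite(f"pics/{n}23.png",big[:600,:800,::-1])
```

```text
[ 0.59854019 -0.00066264  0.044     ] 0.14738878727307486 0.0032967117900242204
```

View pics/scene23.png

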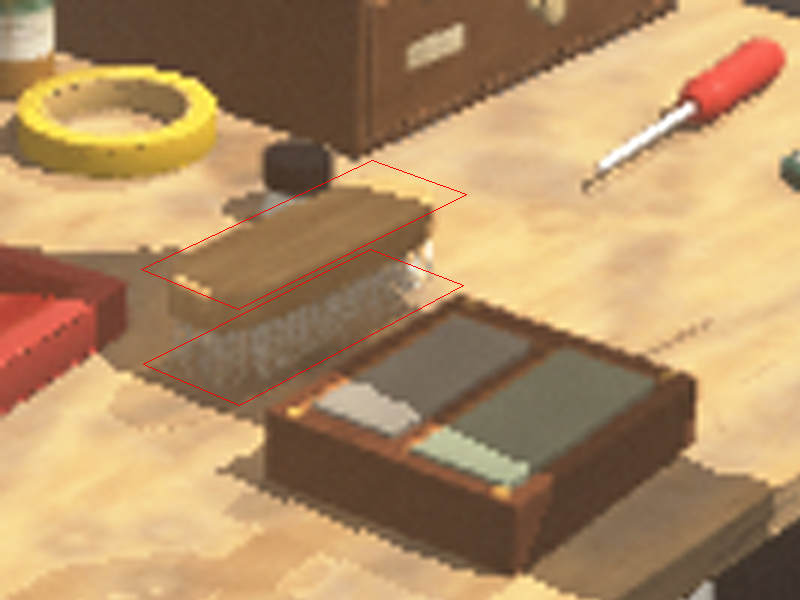

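View pics/side23.png

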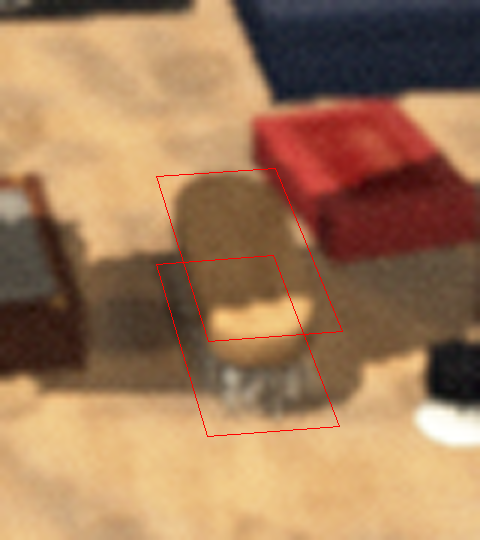

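Run:
```python
from bench import r
print(r.hand_in())
```

```text
the job is handed in; nothing more can be done
None
```

The job is handed in, at about 28 s of the allowed 72 s. Both stones are pressed home in the tray and the brush stands bristles down on the bench.

**What I did:**
- I lifted the brush off the tray, turned it and set it down at about (0.60, 0.00).
- The green stone went into the larger recess, the one nearer the robot. The grey stone went into the smaller one.
- I pressed each stone home with the closed fingertips. The press ended against a hard stop, with the tips level with the tray top: about 65 N on the green stone and 29 N on the grey.

**Last checks:**
- **Stones:** a top view rectified to the tray's top plane showed 46 x 108 mm for the green stone and about 40 x 100 mm for the grey. Those are their true sizes at that height, so both look flush, level and in line.
- **Brush:** a box drawn at its expected pose fits the scene and side pictures, with its centre about 23 mm up. At one end the outline was about 3 pixels off, which I put down to calibration and rounding. Read as tilt it would be about 0.04 rad, well under 0.15.
- **Bystanders:** the tin, jar, handle blank and marker show in the last pictures where they stood, as does the part of the screwdriver in view. I judged this by eye and did not measure it.
- **Arm:** it ended clear of everything, with the TCP about 0.19 m up.

**Small disagreements:** tray position estimates from different views differed by up to about 1.5 mm, not counting one poor rough fit that I left out. The grey stone was gripped shallowly, roughly 4 to 5 mm, and about 3.5 mm off centre, which I allowed for when placing and pressing it.

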